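Change the bar in the cross-drilling jig

ROBOT

A 6-joint arm with a two-finger parallel gripper is mounted at the origin on a cart in front of the work surface, level with it; the furniture and walls round the work are solid. World frame = base frame: x ahead of the robot, y to its left, z up, the work surface at z = 0. Lengths are in m, angles in degrees, forces in N, time in s.
With the tool pointing down it reaches from about 0.25 to 0.775 m from the base axis. Payload 4 kg.
Tool frame: the origin (TCP) lies midway between the tips of the shut fingers; the grasp point (between the pads) lies r.grip_depth behind it (r.grip_depth is the distance from the TCP to the grasp point, in m); z points along the fingers, y is the line along which they close (so a half turn about z gives the same grasp; the last joint's range is limited). The gripper opens to 94 mm and grips with 3 to 60 N. Pads are 16 mm wide; open, the fingers measure 119 mm over their backs; the gripper's body (75 mm by 177 mm) begins 78 mm behind the grasp point.
Start: joints at [-83.142, 4.996, 78.535, -0, 96.463, -5.907], TCP at [0.122, -0.536, 0.206] pointing down, gripper open.
Joint ranges: [-177.83, 177.83], [-43.37, 116.18], [15.69, 146.23], [-61.86, 241.86], [9.47, 152.12], [-147.06, 147.06]. Speed limits (degrees/s): [159.86, 159.86, 180, 180, 180, 180].

INTERFACE

Orientations are given as [roll, pitch, yaw] about the fixed x, y, z axes, in that order (R = Rz(yaw) Ry(pitch) Rx(roll)).
In Python, from cell import r, cams gives the robot as it stands.
- The arm moves only by the tool apply_moves, never from a script. Its argument "targets" is a list of rows, each an object of numbers: "rx", "ry", "rz": the turn, a rotation vector about the world's x, y, z in units of 6 degrees (1.0 is 6 degrees); "tx", "ty", "tz": the shift along the world's x, y, z in units of 40 mm (1.0 is 40 mm); "hand": the finger opening in mm, from 0 to 94. A call has exactly 8 rows; each row shifts and turns the commanded pose from where the row before left it; what a row does not reach is not made up. A row lasts 1/10 s, in which the tool goes at most 50 mm and 8.59 degrees, less where a joint would pass 70% of its speed; a pose out of reach is approached as far as the arm can. A call is refused whole if a number of a shift passes 1 or a number of a turn 1, either way. A call with a gripper value outside its range is refused whole. The fingers move at their own pace and stop on an object; the grip force is fixed at half the most. Time passes only in rows, so rows that do not move let the fingers close, or fill a call up. It gives the time, the measured TCP pose, the force, the opening and the grip force at its end, in the units of the state.
- r.sense(): the state, without advancing time (a new reading comes with each control period).
- cams.get_image(name): name is "side" or "top"; returns the picture (384x512x3 uint8, red, green, blue); there is no depth.
- cams.camera_params(name): a dict with "fovy" (degrees; the focal length in pixels is half the picture's height over the tangent of half this angle, whatever the lens; pixels are square), "cx", "cy" (the principal point, pixels), "T" (4x4, takes a point from camera to world coordinates). Camera axes: x right, y down, z forward; pixel columns grow to the right and rows downward; lengths in m; the calibration is good to about 2 mm. A picture is of the moment at which its call begins. camera_params takes no time and is no camera call.
- r.close_job(): hands the job in; it is judged then, once.
The state is a dict: "time_s": time; "qpos": joint angles; "joint_velocities": joint speeds; "effort": joint torques, N m; "tool_pos": TCP position; "tcp_rot": TCP orientation; "contact_force": force on the tool from outside, world axes, zero at the start; "ft_torque": the same for the moment, N m; "width": finger opening in m; "gripper_force": force on a finger pad.
Only numpy, scipy, OpenCV 4.12 (cv2) and the standard library are available. Lean on these libraries where they do the work, as an engineer would, in place of code of your own. Each camera call takes 0.05 s, during which the arm holds its last target. There are 200 camera calls.

TASK

Change the bar in the drilling jig: lift the sprung clamp arm until it stays open by itself, draw the drilled bar out from under the drill plate and lay it gently and centrally in the vee block that stands beside the jig. Then push the new bar, without lifting it or letting it roll away, along the fence until it is right home against the end stop, and bring the clamp arm back down so that it holds the new bar. Do not shift the vee block or disturb the other things on the bench.

Things in the scene. Friction and masses are not known exactly. Their poses are not given: they have to be found in the camera images.
- jig: Drilling jig, fixed: grey base plate x -50 to 112, y -172 to 207, top at z = 8 (mm, jig frame, as all jig numbers here). Origin: bench level under the line of the bars' axes; y runs along that line to the end stop, x from the open near side to the fence, z up. A bar against the fence has its axis at x = 0, z = 33. The near side is open: a bar can roll off.
- infeed_fence (a point): Middle of the infeed part of the steel fence, on its face (jig 25, -80, 33). Face at x = 25, 16 thick, top at z = 44, from jig y = -172 to 13; no room for a finger behind a bar here. The fence goes on, in line, at the nest (y = 99 to 165).
- finger_gap (a point): Middle of the finger gap in the fence (jig 25, 56, 33), y = 13 to 99: only a sill stands here (face x = 21.5, top z = 19, which a bar just passes), so a finger can go down behind a bar to z = 20. A bar drawn back must not run into the new bar on the infeed (its near end is at y = -5 or less).
- stop_face (a point): Face of the end stop on the bars' axis (jig 0, 165, 33), where a bar in the nest touches: a block x -36 to 60, y 165 to 207, top z = 62. Low front cheek of the pocket: inner face x = -29, outer -41, top z = 22, y 138 to 165, flared lead-in down to y = 119: 4 mm play for a bar.
- drill_plate (a point): Top of the drill plate (jig 0, 149, 72), a steel plate on the stop block that overhangs the end of the nest: x -30 to 60, y 133 to 207, z 62 to 72, its bush up to z = 76; 4 mm above a bar. So a bar goes in and out only along the fence.
- clamp_hinge (a point): Hinge point of the clamp arm, behind the fence (jig 80, 120, 74); the hinge axis is the jig's y. Its bracket stands at x 60 to 108, y 90 to 150, up to z = 89.
- clamp_knob (a point): Centre of the black barrel grip (cylinder along the jig's y, 30 mm long, 20 mm diameter) on the free end of the clamp arm, to be gripped from above by its two flat ends, fingers closing along the jig's y. Moves with the arm: at joint 0 it is at jig (-62, 120, 100); 144 mm from the hinge axis.
- clamp_arm (a joint): Clamp arm angle, rad. 0: rubber foot (jig x = 0, y = 120) down on a 50 mm bar; grows as the grip is lifted over towards the fence; stop 1.65, arm upright, leaning 5 degrees back, clear of the lane. A gas spring presses it shut below about 1.15 (5 N at the grip) and throws it open above that, where it stays (5 N at the grip to start it back). Without a bar it falls to -0.2.
- bar_drilled: The drilled round steel bar, 50 mm diameter, 110 mm long, about 0.5 kg, with a dark 8 mm cross hole near one end; it starts clamped in the nest, its end against the stop. Origin on its axis, half way along; y is its axis. It has to be drawn back at least 35 mm along the fence (gripped in the finger gap) before it can be lifted.
- bar_new: The new round bar, same size (50 mm diameter, 110 mm long, about 0.5 kg), no cross hole; it lies on the infeed of the jig, its middle at jig y -60 to -95 mm, a few mm off the fence and a little askew, and rolls easily. Origin on its axis, half way along; y is its axis. It is home at jig x = 0, y = 110, z = 33 mm.
- vee_block: Loose hardened steel vee block, 50 (x) x 60 (y) x 42 mm high, 0.7 kg. Origin: centre of its underside. The 90 degree vee runs along its x, bottom of the vee at z = 22 mm, mouth 41 mm wide at the top. A bar lying in it has its axis at z = 56.5 mm above the origin. It stands on the bench to the left or right of the jig (two more vee blocks far back by the surface gauge play no part).
- blue_case: Bystander: closed blue plastic case, 92 x 125 x 49 mm; on the other side of the jig. Origin: centre of its underside.
- screw_jack: Bystander: steel screw jack, 63 mm across, 114 mm high, in front of the jig. Origin: centre of its underside.
- drill_chuck: Bystander: drill chuck standing on end, 44 mm across, 86 mm high, in front of the jig. Origin: centre of its underside.
Things that resemble listed ones, but are neither listed nor needed, are in the scene too. What is shaped like the bar_drilled but pink or red is not meant.

How it is judged (in metres and radians):
On the way, in this order (a step that is already met when the one before it is completed fails the run):
1. the clamp arm has been lifted past its hold-open point and stands open (value of joint clamp_arm above 1.5 rad), for 0.2 s.
2. the drilled bar lies at rest in the vee block, roughly central (x of bar_drilled in the frame of vee_block between -0.015 and 0.015 m and y of bar_drilled in the frame of vee_block between -0.004 and 0.004 m and z of bar_drilled in the frame of vee_block between 0.053 and 0.062 m and angle between the y axis of bar_drilled and the x axis of vee_block, either way round below 0.1 rad and linear speed of bar_drilled below 0.02 m/s), for 0.2 s.
3. the new bar has been pushed along the fence, home against the end stop (y of bar_new in the frame of jig between 0.107 and 0.113 m and x of bar_new in the frame of jig between -0.004 and 0.004 m and z of bar_new in the frame of jig between 0.03 and 0.036 m and angle between the y axis of bar_new and the y axis of jig, either way round below 0.04 rad and linear speed of bar_new below 0.02 m/s), for 0.2 s.
At the end, for the whole second after the job is handed in: Drilled bar at rest in the vee block: within 15 mm of central lengthwise, 4 mm sideways, 0.1 rad of the vee, seated. New bar at rest within 3 mm of the end stop and 4 mm of the fence, parallel within 0.04 rad, with the clamp arm down on it (below 0.04 rad) (all of step 2 and all of step 3 and value of joint clamp_arm between -0.06 and 0.04 rad); the robot touches nothing.
It fails at once if the drilled bar is dropped or banged into the vee block (over 250 N between them, as from a drop of 3 cm) (contact force between bar_drilled and vee_block above 250 N).
It fails at once if the new bar is lifted off the jig's plate (more than 10 mm) (z of bar_new in the frame of jig above 0.043 m).
It fails at once if the new bar rolls away (more than 25 mm) from the fence or off the plate (x of bar_new in the frame of jig below -0.025 m or z of bar_new in the frame of jig below 0.027 m).
It fails at once if the vee block is shifted by more than 25 mm (distance of vee_block from where it was at the start of the episode above 0.025 m).
It fails at once if a bystander is moved by more than 25 mm or knocked over (distance of any of blue_case, screw_jack, drill_chuck from where it was at the start of the episode above 0.025 m or angle between any of blue_case, screw_jack, drill_chuck's own z axis and vertical above 0.3 rad).
It also fails if it takes over 72 s, if anything falls off the work surface, if the arm or the gripper's body presses on something with over 40 N, if the wrist force passes 120 N, or if a joint passes its speed limit or range.

## Working session

There is one attempt and no reset: what is moved stays moved. The work goes in short steps, Python scripts to look and compute and a tool call to move; the robot and the scene stay as the last step left them, time stands still between calls to the robot, and variables do not carry over. Pictures are saved under pics/ and viewed, at most 10 in all, crops included, and the job is handed in when it is done.

Besides the shell and the picture viewer there is one more tool, called after "Request:" by a JSON object that holds its "method" and its "body", one argument or row to a line. apply_moves: Moves the arm, as the interface text tells. Its arguments: {"type":"object","properties":{"targets":{"type":"array","items":{"type":"object","properties":{"rx":{"type":"number"},"ry":{"type":"number"},"rz":{"type":"number"},"tx":{"type":"number"},"ty":{"type":"number"},"tz":{"type":"number"},"hand":{"type":"number"}}}}},"required":["targets"]}

```bash
mkdir -p pics; ls
cat > h.py <<'E'
import numpy as np, cv2
from cell import r, cams
def snap(n,f): 
    im=cams.get_image(n); cv2.imwrite(f,im[:,:,::-1]); return im
def K(n):
    p=cams.camera_params(n); f=192/np.tan(np.radians(p['fovy'])/2); return f,p['cx'],p['cy'],np.array(p['T'])
def pix2z(n,u,v,z):
    f,cx,cy,T=K(n); d=T[:3,:3]@np.array([(u-cx)/f,(v-cy)/f,1]); o=T[:3,3]; return o+d*(z-o[2])/d[2]
def proj(n,P):
    f,cx,cy,T=K(n); c=(np.atleast_2d(P)-T[:3,3])@T[:3,:3]; return np.c_[f*c[:,0]/c[:,2]+cx,f*c[:,1]/c[:,2]+cy]
E
python3 - <<'E'
from h import *
np.set_printoptions(precision=3,suppress=True)
for n in('top','side'):
    im=cams.get_image(n); cv2.imwrite(f'pics/{n}0.png',im[:,:,::-1])
    cv2.imwrite(f'pics/{n}0b.png',cv2.resize(im[:,:,::-1],(800,600),interpolation=cv2.INTER_CUBIC))
    print(n,cams.camera_params(n))
print(r.sense(),r.grip_depth)
E
```

```text
pics
top {'fovy': 44.73060636639712, 'cx': 249.99372781206884, 'cy': 187.23796089847102, 'T': array([[ 0.023, -0.989,  0.145,  0.258],
       [-1.   , -0.025, -0.008, -0.001],
       [ 0.012, -0.145, -0.989,  1.445],
       [ 0.   ,  0.   ,  0.   ,  1.   ]])}
side {'fovy': 44.32278860234511, 'cx': 258.49608202000263, 'cy': 198.20638239922076, 'T': array([[-0.826, -0.266,  0.497, -0.298],
       [-0.563,  0.416, -0.714,  1.104],
       [-0.017, -0.87 , -0.493,  0.847],
       [ 0.   ,  0.   ,  0.   ,  1.   ]])}
{'time_s': 0.1, 'qpos': array([-83.142,   5.035,  78.614,   0.001,  96.465,  -5.908]), 'joint_velocities': array([-0.009, -0.103, -0.209, -0.029, -0.115, -0.01 ]), 'effort': array([  0.002, -34.125, -30.33 ,   0.072,   0.03 ,  -0.   ]), 'tool_pos': array([ 0.121, -0.536,  0.204]), 'tcp_rot': array([-179.887,   -0.013,   12.766]), 'contact_force': array([-0.378, -0.049,  0.321]), 'ft_torque': array([-0.042,  0.011, -0.005]), 'gripper_force': 0.0, 'width': 0.0939269903130943} 0.0188
```

View pics/top0b.png

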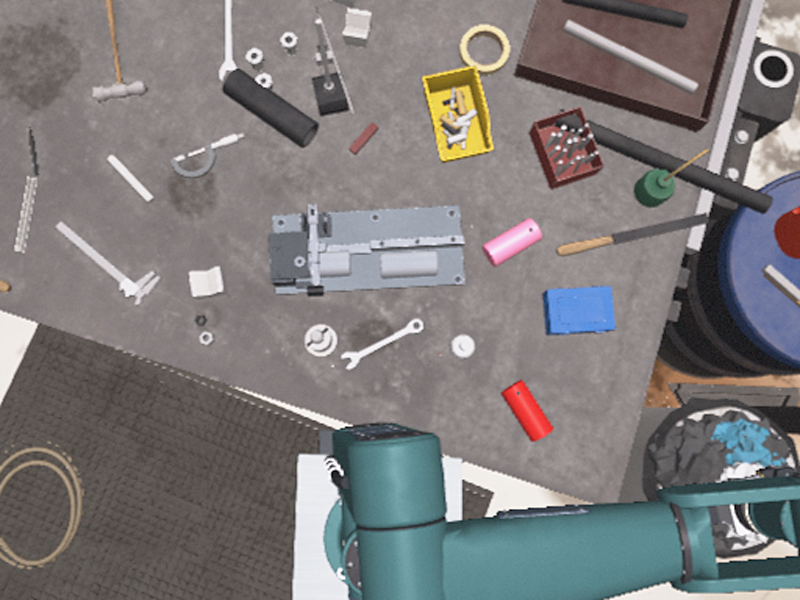

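View pics/side0b.png

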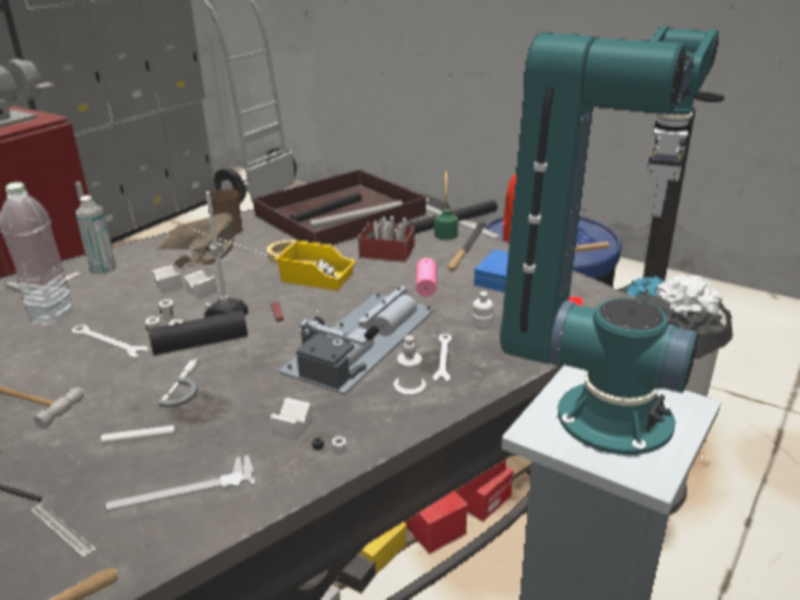

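The top view shows the jig at about (270–465, 207–293) with y pointing left, the vee block at (207, 281), the case at (580, 310), the jack at (320, 340) and the chuck at (462, 346). I'll zoom in to measure.

Run:
```python
import cv2
im=cv2.imread('pics/top0.png')
cv2.imwrite('pics/crop0.png',cv2.resize(im[120:240,110:310],None,fx=4,fy=4,interpolation=cv2.INTER_CUBIC))
```

```text
(no output)
```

View pics/crop0.png

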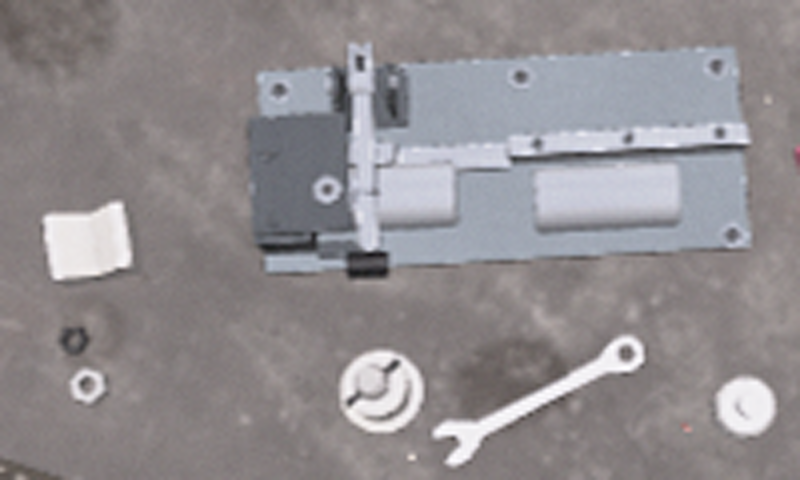

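The zoom shows plate corners at (258,72), (738,47), (751,245), (266,271). The vee block's top corners are (43,215), (125,202), (132,268), (52,280), with the vee running up and down the picture. The grip is at (367,264) and the new bar spans (535–680, 165–230).

```bash
cat >> h.py <<'E'
from scipy.optimize import least_squares
def R2(a): return np.array([[np.cos(a),-np.sin(a)],[np.sin(a),np.cos(a)]])
def fit(n,loc,uv,x0):
    """planar pose (x,y,yaw) on the bench from local 3D pts (mm) and pixels"""
    loc=np.array(loc)/1000.; uv=np.array(uv,float)
    def w(p): return np.c_[loc[:,:2]@R2(p[2]).T+p[:2],loc[:,2]]
    s=least_squares(lambda p:(proj(n,w(p))-uv).ravel(),x0)
    return s.x,s.fun.reshape(-1,2)
def c2p(c,off=(110,120),k=4): return (np.array(c,float)+.5)/k-.5+np.array(off)
E
python3 - <<'E'
from h import *
np.set_printoptions(precision=4,suppress=True)
uv=c2p([(258,72),(738,47),(751,245),(266,271)])
P,e=fit('top',[(112,207,8),(112,-172,8),(-50,-172,8),(-50,207,8)],uv,[.4,0,0]); print('jig',P,np.degrees(P[2]));print(e)
uv=c2p([(43,215),(125,202),(132,268),(52,280)])
V,e=fit('top',[(25,30,42),(25,-30,42),(-25,-30,42),(-25,30,42)],uv,[.4,.3,0]); print('vee',V,np.degrees(V[2]));print(e)
def J(x,y,z): return np.r_[R2(P[2])@np.array([x,y])/1000+P[:2],z/1000]
print('knob pix top',(proj('top',J(-62,120,100))-[110,120])*4, 'side',proj('side',J(-62,120,100))*1.5625)
for c in [(537,168),(677,165),(680,224),(537,229)]:
    w=pix2z('top',*c2p(c),.033); print('bar',w,(R2(-P[2])@(w[:2]-P[:2]))*1000)
for c,z in [((382,391),.0),((745,406),.0)]:
    w=pix2z('top',*c2p(c),z); print(w)
# overlays
im=cv2.imread('pics/side0.png')
L=[(112,207,8),(112,-172,8),(-50,-172,8),(-50,207,8)]
Vl=[(25,30,42),(25,-30,42),(-25,-30,42),(-25,30,42)]
im=cv2.resize(im[110:330,150:310],None,fx=3.6,fy=2.7*1.333,interpolation=cv2.INTER_CUBIC)
def dr(pts,col):
    q=(proj('side',np.array(pts))-[150,110]+.5)*3.6
    cv2.polylines(im,[np.int32(q)],True,col,1)
dr([J(*l) for l in L],(0,0,255))
dr([np.r_[R2(V[2])@np.array(l[:2])/1000+V[:2],l[2]/1000] for l in Vl],(0,255,0))
dr([J(-62,105,100),J(-62,135,100)],(255,0,255))
print(im.shape);im=im[:600] ;cv2.imwrite('pics/sideov.png',im)
E
```

```text
jig [0.5283 0.0147 0.0794] 4.549671741910443
[[ 0.164  -0.4841]
 [-0.2077 -0.4287]
 [ 0.1667  0.4154]
 [-0.1229  0.47  ]]
vee [0.4782 0.3476 0.1806] 10.345029155228042
[[ 0.4394  0.0388]
 [-0.4295  0.2871]
 [-0.1423 -0.1795]
 [ 0.1312 -0.1395]]
knob pix top [[365.9052 263.0199]] side [[372.0663 332.1665]]
bar [0.5453 0.0083 0.033 ] [16.4393 -7.8176]
bar [ 0.5504 -0.0997  0.033 ] [  12.9716 -115.8261]
bar [ 0.5043 -0.1026  0.033 ] [ -33.2485 -115.1144]
bar [0.4976 0.0071 0.033 ] [-31.1736  -5.2246]
[0.373  0.1241 0.    ]
[ 0.3682 -0.1574  0.    ]
(792, 576, 3)
```

View pics/sideov.png

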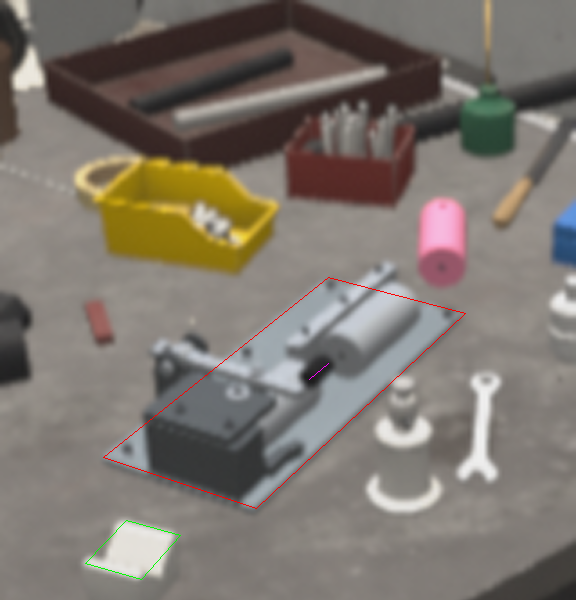

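Request:
{"method": "apply_moves", "body": {
  "targets": [
    {"tx":0.3,"ty":0.5,"rz":-0.1},
    {"tx":0.5,"ty":1,"rz":-0.1},
    {"tx":0.5,"ty":1,"rz":-0.1},
    {"tx":0.5,"ty":1,"rz":-0.1},
    {"tx":0.5,"ty":1,"rz":-0.1},
    {"tx":0.5,"ty":1,"rz":-0.1},
    {"tx":0.5,"ty":1,"rz":-0.1},
    {"tx":0.5,"ty":1,"rz":-0.1}
  ]
}}

```text
invalid input
```

Request:
{"method": "apply_moves", "body": {
  "targets": [
    {"tx":0.5,"ty":1,"rz":-0.1},
    {"tx":0.5,"ty":1,"rz":-0.1},
    {"tx":0.5,"ty":1,"rz":-0.1},
    {"tx":0.5,"ty":1,"rz":-0.1},
    {"tx":0.5,"ty":1,"rz":-0.1},
    {"tx":0.5,"ty":1,"rz":-0.1},
    {"tx":0.5,"ty":1,"hand":70},
    {"tx":0.5,"ty":0.8}
  ]
}}

```text
invalid input
```

Request:
{"method": "apply_moves", "body": {
  "targets": [
    {"tx":0.3,"ty":0.5,"tz":0,"rx":0,"ry":0,"rz":-0.1,"hand":94},
    {"tx":0.5,"ty":1,"tz":0,"rx":0,"ry":0,"rz":-0.1,"hand":94},
    {"tx":0.5,"ty":1,"tz":0,"rx":0,"ry":0,"rz":-0.1,"hand":94},
    {"tx":0.5,"ty":1,"tz":0,"rx":0,"ry":0,"rz":-0.1,"hand":94},
    {"tx":0.5,"ty":1,"tz":0,"rx":0,"ry":0,"rz":-0.1,"hand":94},
    {"tx":0.5,"ty":1,"tz":0,"rx":0,"ry":0,"rz":-0.1,"hand":94},
    {"tx":0.5,"ty":1,"tz":0,"rx":0,"ry":0,"rz":-0.1,"hand":94},
    {"tx":0.5,"ty":1,"tz":0,"rx":0,"ry":0,"rz":-0.1,"hand":94}
  ]
}}

```text
time_s: 0.9
tool_pos: [0.2737, -0.2346, 0.2051]
tcp_rot: [-180.0, -0.0, 7.9]
contact_force: [-0.3, -0.5, 0.4]
width: 0.0941
gripper_force: 0.0
```

Request:
{"method": "apply_moves", "body": {
  "targets": [
    {"tx":0.5,"ty":1,"tz":0,"rx":0,"ry":0,"rz":-0.1,"hand":94},
    {"tx":0.5,"ty":1,"tz":0,"rx":0,"ry":0,"rz":-0.1,"hand":94},
    {"tx":0.5,"ty":1,"tz":0,"rx":0,"ry":0,"rz":-0.1,"hand":94},
    {"tx":0.5,"ty":1,"tz":0,"rx":0,"ry":0,"rz":-0.1,"hand":80},
    {"tx":0.5,"ty":1,"tz":0,"rx":0,"ry":0,"rz":-0.1,"hand":70},
    {"tx":0.5,"ty":1,"tz":0,"rx":0,"ry":0,"rz":-0.07,"hand":60},
    {"tx":0.5,"ty":1,"tz":0,"rx":0,"ry":0,"rz":0,"hand":60},
    {"tx":0.5,"ty":1,"tz":0,"rx":0,"ry":0,"rz":0,"hand":60}
  ]
}}

```text
time_s: 1.7
tool_pos: [0.4337, 0.0855, 0.2051]
tcp_rot: [180.0, 0.0, 4.6]
contact_force: [-0.0, -0.9, 0.8]
width: 0.0607
gripper_force: 0.0
```

Request:
{"method": "apply_moves", "body": {
  "targets": [
    {"tx":0.5,"ty":0.8,"tz":-0.2,"rx":0,"ry":0,"rz":0,"hand":60},
    {"tx":0.08,"ty":0.33,"tz":-0.5,"rx":0,"ry":0,"rz":0,"hand":60},
    {"tx":0,"ty":0,"tz":-0.6,"rx":0,"ry":0,"rz":0,"hand":60},
    {"tx":0,"ty":0,"tz":-0.6,"rx":0,"ry":0,"rz":0,"hand":60},
    {"tx":0,"ty":0,"tz":-0.5,"rx":0,"ry":0,"rz":0,"hand":60},
    {"tx":0,"ty":0,"tz":-0.3,"rx":0,"ry":0,"rz":0,"hand":60},
    {"tx":0,"ty":0,"tz":-0.2,"rx":0,"ry":0,"rz":0,"hand":60},
    {"tx":0,"ty":0,"tz":0,"rx":0,"ry":0,"rz":0,"hand":60}
  ]
}}

```text
time_s: 2.5
tool_pos: [0.4561, 0.1286, 0.0886]
tcp_rot: [180.0, 0.1, 4.5]
contact_force: [0.2, 0.3, -0.7]
width: 0.0598
gripper_force: 0.0
```

Request:
{"method": "apply_moves", "body": {
  "targets": [
    {"tx":0,"ty":0,"tz":-0.2,"rx":0,"ry":0,"rz":0,"hand":45},
    {"tx":0,"ty":0,"tz":0,"rx":0,"ry":0,"rz":0,"hand":36},
    {"tx":0,"ty":0,"tz":0,"rx":0,"ry":0,"rz":0,"hand":32},
    {"tx":0,"ty":0,"tz":0,"rx":0,"ry":0,"rz":0,"hand":22},
    {"tx":0,"ty":0,"tz":0,"rx":0,"ry":0,"rz":0,"hand":22},
    {"tx":0,"ty":0,"tz":0,"rx":0,"ry":0,"rz":0,"hand":22},
    {"tx":0,"ty":0,"tz":0,"rx":0,"ry":0,"rz":0,"hand":22},
    {"tx":0,"ty":0,"tz":0,"rx":0,"ry":0,"rz":0,"hand":22}
  ]
}}

```text
time_s: 3.3
tool_pos: [0.4571, 0.1289, 0.082]
tcp_rot: [-180.0, -0.1, 4.5]
contact_force: [0.3, 0.2, 1.9]
width: 0.0299
gripper_force: 30.0
```

Run:
```python
import numpy as np
c,s=np.cos(.0794),np.sin(.0794)
a=np.radians(169.6-np.linspace(0,92,25)); p=np.c_[80+144*np.cos(a),74+144*np.sin(a)]
d=np.diff(p,axis=0)/40
for i,(dx,dz) in enumerate(d): print(i,f'tx {dx*c:.2f} ty {dx*s:.3f} tz {dz:.2f}')
```

```text
0 tx 0.05 ty 0.004 tz 0.24
1 tx 0.07 ty 0.005 tz 0.23
2 tx 0.08 ty 0.007 tz 0.23
3 tx 0.10 ty 0.008 tz 0.22
4 tx 0.11 ty 0.009 tz 0.21
5 tx 0.13 ty 0.010 tz 0.21
6 tx 0.14 ty 0.011 tz 0.20
7 tx 0.15 ty 0.012 tz 0.19
8 tx 0.16 ty 0.013 tz 0.18
9 tx 0.18 ty 0.014 tz 0.16
10 tx 0.19 ty 0.015 tz 0.15
11 tx 0.20 ty 0.016 tz 0.14
12 tx 0.20 ty 0.016 tz 0.13
13 tx 0.21 ty 0.017 tz 0.11
14 tx 0.22 ty 0.017 tz 0.10
15 tx 0.23 ty 0.018 tz 0.08
16 tx 0.23 ty 0.018 tz 0.07
17 tx 0.23 ty 0.019 tz 0.05
18 tx 0.24 ty 0.019 tz 0.04
19 tx 0.24 ty 0.019 tz 0.02
20 tx 0.24 ty 0.019 tz 0.00
21 tx 0.24 ty 0.019 tz -0.01
22 tx 0.24 ty 0.019 tz -0.03
23 tx 0.24 ty 0.019 tz -0.04
```

Request:
{"method": "apply_moves", "body": {
  "targets": [
    {"tx":0.05,"ty":0,"tz":0.24,"rx":0,"ry":0,"rz":0,"hand":22},
    {"tx":0.07,"ty":0.01,"tz":0.23,"rx":0,"ry":0,"rz":0,"hand":22},
    {"tx":0.08,"ty":0.01,"tz":0.23,"rx":0,"ry":0,"rz":0,"hand":22},
    {"tx":0.1,"ty":0.01,"tz":0.22,"rx":0,"ry":0,"rz":0,"hand":22},
    {"tx":0.11,"ty":0.01,"tz":0.21,"rx":0,"ry":0,"rz":0,"hand":22},
    {"tx":0.13,"ty":0.01,"tz":0.21,"rx":0,"ry":0,"rz":0,"hand":22},
    {"tx":0.14,"ty":0.01,"tz":0.2,"rx":0,"ry":0,"rz":0,"hand":22},
    {"tx":0.15,"ty":0.01,"tz":0.19,"rx":0,"ry":0,"rz":0,"hand":22}
  ]
}}

```text
time_s: 4.1
tool_pos: [0.4897, 0.1315, 0.151]
tcp_rot: [180.0, 0.1, 4.5]
contact_force: [-2.1, 0.2, -9.2]
width: 0.0295
gripper_force: 30.0
```

Request:
{"method": "apply_moves", "body": {
  "targets": [
    {"tx":0.16,"ty":0.01,"tz":0.18,"rx":0,"ry":0,"rz":0,"hand":22},
    {"tx":0.18,"ty":0.01,"tz":0.16,"rx":0,"ry":0,"rz":0,"hand":22},
    {"tx":0.19,"ty":0.02,"tz":0.15,"rx":0,"ry":0,"rz":0,"hand":22},
    {"tx":0.2,"ty":0.02,"tz":0.14,"rx":0,"ry":0,"rz":0,"hand":22},
    {"tx":0.2,"ty":0.02,"tz":0.13,"rx":0,"ry":0,"rz":0,"hand":22},
    {"tx":0.21,"ty":0.02,"tz":0.11,"rx":0,"ry":0,"rz":0,"hand":22},
    {"tx":0.22,"ty":0.02,"tz":0.1,"rx":0,"ry":0,"rz":0,"hand":22},
    {"tx":0.23,"ty":0.02,"tz":0.08,"rx":0,"ry":0,"rz":0,"hand":22}
  ]
}}

```text
time_s: 4.9
tool_pos: [0.5549, 0.1369, 0.194]
tcp_rot: [180.0, -0.1, 4.5]
contact_force: [-3.4, -1.6, -1.4]
width: 0.0297
gripper_force: 30.0
```

Request:
{"method": "apply_moves", "body": {
  "targets": [
    {"tx":0.23,"ty":0.02,"tz":0.07,"rx":0,"ry":0,"rz":0,"hand":22},
    {"tx":0.23,"ty":0.02,"tz":0.05,"rx":0,"ry":0,"rz":0,"hand":22},
    {"tx":0.24,"ty":0.02,"tz":0.04,"rx":0,"ry":0,"rz":0,"hand":22},
    {"tx":0.24,"ty":0.02,"tz":0.02,"rx":0,"ry":0,"rz":0,"hand":22},
    {"tx":0.24,"ty":0.02,"tz":0,"rx":0,"ry":0,"rz":0,"hand":22},
    {"tx":0.24,"ty":0.02,"tz":-0.01,"rx":0,"ry":0,"rz":0,"hand":22},
    {"tx":0.24,"ty":0.02,"tz":-0.03,"rx":0,"ry":0,"rz":0,"hand":22},
    {"tx":0.2,"ty":0.02,"tz":-0.03,"rx":0,"ry":0,"rz":0,"hand":22}
  ]
}}

```text
time_s: 5.7
tool_pos: [0.631, 0.1431, 0.1987]
tcp_rot: [179.9, -0.4, 4.5]
contact_force: [2.9, -4.7, 4.0]
width: 0.0295
gripper_force: 30.0
```

Request:
{"method": "apply_moves", "body": {
  "targets": [
    {"tx":0,"ty":0,"tz":0,"rx":0,"ry":0,"rz":0,"hand":60},
    {"tx":0,"ty":0,"tz":0,"rx":0,"ry":0,"rz":0,"hand":60},
    {"tx":0,"ty":0,"tz":0,"rx":0,"ry":0,"rz":0,"hand":60},
    {"tx":0,"ty":0,"tz":0.6,"rx":0,"ry":0,"rz":0,"hand":60},
    {"tx":0,"ty":0,"tz":0.6,"rx":0,"ry":0,"rz":0,"hand":70},
    {"tx":-0.3,"ty":-0.2,"tz":0.6,"rx":0,"ry":0,"rz":1,"hand":74},
    {"tx":-0.3,"ty":-0.2,"tz":0,"rx":0,"ry":0,"rz":1,"hand":74},
    {"tx":-0.3,"ty":-0.2,"tz":0,"rx":0,"ry":0,"rz":1,"hand":74}
  ]
}}

```text
time_s: 6.5
tool_pos: [0.5916, 0.1201, 0.2702]
tcp_rot: [-180.0, -0.1, 22.9]
contact_force: [-0.3, -0.6, 0.1]
width: 0.0738
gripper_force: 0.0
```

Request:
{"method": "apply_moves", "body": {
  "targets": [
    {"tx":-0.3,"ty":-0.2,"tz":0,"rx":0,"ry":0,"rz":1,"hand":74},
    {"tx":-0.3,"ty":-0.2,"tz":0,"rx":0,"ry":0,"rz":1,"hand":74},
    {"tx":-0.3,"ty":-0.2,"tz":0,"rx":0,"ry":0,"rz":1,"hand":74},
    {"tx":-0.3,"ty":-0.2,"tz":0,"rx":0,"ry":0,"rz":1,"hand":74},
    {"tx":-0.3,"ty":-0.1,"tz":0,"rx":0,"ry":0,"rz":1,"hand":74},
    {"tx":-0.3,"ty":0,"tz":0,"rx":0,"ry":0,"rz":1,"hand":74},
    {"tx":0,"ty":0,"tz":0,"rx":0,"ry":0,"rz":1,"hand":74},
    {"tx":0,"ty":0,"tz":0,"rx":0,"ry":0,"rz":1,"hand":74}
  ]
}}

```text
time_s: 7.3
tool_pos: [0.5191, 0.0842, 0.2691]
tcp_rot: [-180.0, -0.0, 70.8]
contact_force: [0.1, -0.8, 0.4]
width: 0.0738
gripper_force: 0.0
```

Run:
```python
from h import *
im=snap('side','pics/s1.png'); im=im[:,:,::-1]
cv2.imwrite('pics/s1c.png',cv2.resize(im[130:290,150:310],None,fx=3.6,fy=3.6,interpolation=cv2.INTER_CUBIC))
print(r.sense()['tool_pos'],r.sense()['tcp_rot'])
```

```text
[0.5192061  0.08418906 0.26897604] [-1.79971446e+02 -4.29985105e-02  7.09912022e+01]
```

View pics/s1c.png

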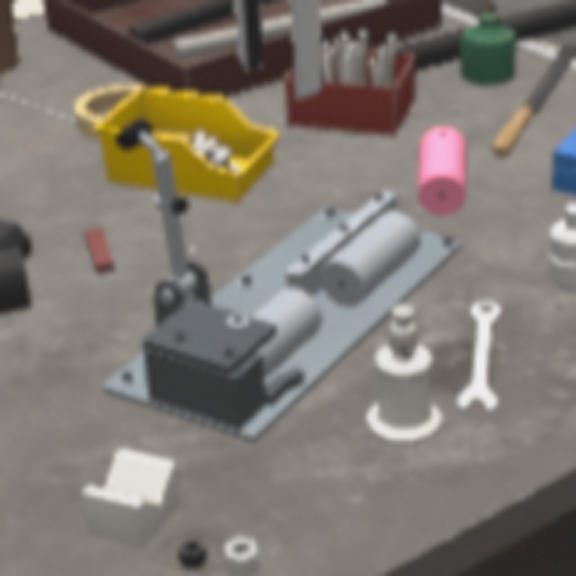

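Side view: the arm stands open, with the grip at (135,130), and the drilled bar is still in the nest at (290,325). Next I go down onto the drilled bar.

Request:
{"method": "apply_moves", "body": {
  "targets": [
    {"tx":0.09,"ty":-0.04,"tz":-0.2,"rx":0,"ry":0,"rz":1,"hand":74},
    {"tx":0,"ty":0,"tz":-0.3,"rx":0,"ry":0,"rz":1,"hand":74},
    {"tx":0,"ty":0,"tz":-0.4,"rx":0,"ry":0,"rz":1,"hand":74},
    {"tx":0,"ty":0,"tz":-0.4,"rx":0,"ry":0,"rz":0.93,"hand":74},
    {"tx":0,"ty":0,"tz":-0.5,"rx":0,"ry":0,"rz":0,"hand":74},
    {"tx":0,"ty":0,"tz":-0.6,"rx":0,"ry":0,"rz":0,"hand":74},
    {"tx":0,"ty":0,"tz":-0.6,"rx":0,"ry":0,"rz":0,"hand":74},
    {"tx":0,"ty":0,"tz":-0.6,"rx":0,"ry":0,"rz":0,"hand":74}
  ]
}}

```text
time_s: 8.15
tool_pos: [0.5231, 0.0825, 0.124]
tcp_rot: [-180.0, -0.0, 94.0]
contact_force: [0.1, 0.2, -0.9]
width: 0.074
gripper_force: 0.0
```

Request:
{"method": "apply_moves", "body": {
  "targets": [
    {"tx":0,"ty":0,"tz":-0.6,"rx":0,"ry":0,"rz":0,"hand":74},
    {"tx":0,"ty":0,"tz":-0.5,"rx":0,"ry":0,"rz":0,"hand":74},
    {"tx":0,"ty":0,"tz":0,"rx":0,"ry":0,"rz":0,"hand":74},
    {"tx":0,"ty":0,"tz":0,"rx":0,"ry":0,"rz":0,"hand":74},
    {"tx":0,"ty":0,"tz":0,"rx":0,"ry":0,"rz":0,"hand":74},
    {"tx":0,"ty":0,"tz":0,"rx":0,"ry":0,"rz":0,"hand":74},
    {"tx":0,"ty":0,"tz":0,"rx":0,"ry":0,"rz":0,"hand":74},
    {"tx":0,"ty":0,"tz":0,"rx":0,"ry":0,"rz":0,"hand":74}
  ]
}}

```text
time_s: 8.95
tool_pos: [0.5239, 0.082, 0.0818]
tcp_rot: [179.9, 0.0, 94.1]
contact_force: [-1.0, -0.1, -0.8]
width: 0.0736
gripper_force: 0.0
```

Request:
{"method": "apply_moves", "body": {
  "targets": [
    {"tx":-0.03,"ty":0,"tz":-0.4,"rx":0,"ry":0,"rz":0.08,"hand":74},
    {"tx":0,"ty":0,"tz":-0.4,"rx":0,"ry":0,"rz":0,"hand":74},
    {"tx":0,"ty":0,"tz":-0.3,"rx":0,"ry":0,"rz":0,"hand":74},
    {"tx":0,"ty":0,"tz":-0.2,"rx":0,"ry":0,"rz":0,"hand":74},
    {"tx":0,"ty":0,"tz":-0.13,"rx":0,"ry":0,"rz":0,"hand":74},
    {"tx":0,"ty":0,"tz":0,"rx":0,"ry":0,"rz":0,"hand":64},
    {"tx":0,"ty":0,"tz":0,"rx":0,"ry":0,"rz":0,"hand":56},
    {"tx":0,"ty":0,"tz":0,"rx":0,"ry":0,"rz":0,"hand":52}
  ]
}}

```text
time_s: 9.75
tool_pos: [0.5229, 0.082, 0.0247]
tcp_rot: [179.9, 0.0, 94.6]
contact_force: [0.4, 0.8, -0.4]
width: 0.0539
gripper_force: 0.0
```

Request:
{"method": "apply_moves", "body": {
  "targets": [
    {"tx":0,"ty":0,"tz":0,"rx":0,"ry":0,"rz":0,"hand":42},
    {"tx":0,"ty":0,"tz":0,"rx":0,"ry":0,"rz":0,"hand":42},
    {"tx":0,"ty":0,"tz":0,"rx":0,"ry":0,"rz":0,"hand":42},
    {"tx":0,"ty":0,"tz":0,"rx":0,"ry":0,"rz":0,"hand":42},
    {"tx":0,"ty":0,"tz":0,"rx":0,"ry":0,"rz":0,"hand":42},
    {"tx":0,"ty":0,"tz":0,"rx":0,"ry":0,"rz":0,"hand":42},
    {"tx":0,"ty":0,"tz":0,"rx":0,"ry":0,"rz":0,"hand":42},
    {"tx":0,"ty":0,"tz":0,"rx":0,"ry":0,"rz":0,"hand":42}
  ]
}}

```text
time_s: 10.55
tool_pos: [0.5227, 0.082, 0.0246]
tcp_rot: [179.9, 0.0, 94.6]
contact_force: [-1.7, -0.3, 5.9]
width: 0.0492
gripper_force: 30.0
```

Request:
{"method": "apply_moves", "body": {
  "targets": [
    {"tx":0.01,"ty":-0.1,"tz":0,"rx":0,"ry":0,"rz":0,"hand":42},
    {"tx":0.01,"ty":-0.15,"tz":0,"rx":0,"ry":0,"rz":0,"hand":42},
    {"tx":0.02,"ty":-0.2,"tz":0,"rx":0,"ry":0,"rz":0,"hand":42},
    {"tx":0.02,"ty":-0.2,"tz":0,"rx":0,"ry":0,"rz":0,"hand":42},
    {"tx":0.01,"ty":-0.2,"tz":0,"rx":0,"ry":0,"rz":0,"hand":42},
    {"tx":0.01,"ty":-0.15,"tz":0,"rx":0,"ry":0,"rz":0,"hand":42},
    {"tx":0,"ty":0,"tz":0,"rx":0,"ry":0,"rz":0,"hand":42},
    {"tx":0,"ty":0,"tz":0,"rx":0,"ry":0,"rz":0,"hand":42}
  ]
}}

```text
time_s: 11.35
tool_pos: [0.526, 0.0429, 0.0246]
tcp_rot: [179.9, -0.1, 94.6]
contact_force: [-1.5, 2.1, 5.3]
width: 0.0494
gripper_force: 30.0
```

Request:
{"method": "apply_moves", "body": {
  "targets": [
    {"tx":0,"ty":0,"tz":0,"rx":0,"ry":0,"rz":0,"hand":56},
    {"tx":0,"ty":0,"tz":0,"rx":0,"ry":0,"rz":0,"hand":56},
    {"tx":0,"ty":0,"tz":0,"rx":0,"ry":0,"rz":0,"hand":56},
    {"tx":-0.02,"ty":0.25,"tz":0,"rx":0,"ry":0,"rz":0,"hand":56},
    {"tx":-0.02,"ty":0.25,"tz":0,"rx":0,"ry":0,"rz":0,"hand":56},
    {"tx":-0.02,"ty":0.25,"tz":0,"rx":0,"ry":0,"rz":0,"hand":56},
    {"tx":-0.02,"ty":0.25,"tz":0,"rx":0,"ry":0,"rz":0,"hand":56},
    {"tx":0,"ty":0,"tz":0,"rx":0,"ry":0,"rz":0,"hand":56}
  ]
}}

```text
time_s: 12.15
tool_pos: [0.5221, 0.0836, 0.0239]
tcp_rot: [180.0, -0.0, 94.7]
contact_force: [0.1, -0.2, 0.7]
width: 0.056
gripper_force: 0.0
```

Request:
{"method": "apply_moves", "body": {
  "targets": [
    {"tx":0,"ty":0,"tz":0,"rx":0,"ry":0,"rz":0,"hand":52},
    {"tx":0,"ty":0,"tz":0,"rx":0,"ry":0,"rz":0,"hand":42},
    {"tx":0,"ty":0,"tz":0,"rx":0,"ry":0,"rz":0,"hand":42},
    {"tx":0,"ty":0,"tz":0,"rx":0,"ry":0,"rz":0,"hand":42},
    {"tx":0,"ty":0,"tz":0,"rx":0,"ry":0,"rz":0,"hand":42},
    {"tx":0,"ty":0,"tz":0,"rx":0,"ry":0,"rz":0,"hand":42},
    {"tx":0,"ty":0,"tz":0.1,"rx":0,"ry":0,"rz":0,"hand":42},
    {"tx":0,"ty":0,"tz":0.1,"rx":0,"ry":0,"rz":0,"hand":42}
  ]
}}

```text
time_s: 12.95
tool_pos: [0.5212, 0.0815, 0.031]
tcp_rot: [-179.8, 0.0, 94.6]
contact_force: [-0.2, -0.2, -4.3]
width: 0.0492
gripper_force: 30.0
```

Request:
{"method": "apply_moves", "body": {
  "targets": [
    {"tx":0,"ty":0,"tz":0.2,"rx":0,"ry":0,"rz":0,"hand":42},
    {"tx":0,"ty":0,"tz":0.4,"rx":0,"ry":0,"rz":0,"hand":42},
    {"tx":0,"ty":0,"tz":0.5,"rx":0,"ry":0,"rz":0,"hand":42},
    {"tx":0,"ty":0,"tz":0.5,"rx":0,"ry":0,"rz":0,"hand":42},
    {"tx":0,"ty":0,"tz":0.5,"rx":0,"ry":0,"rz":0,"hand":42},
    {"tx":-0.1,"ty":0,"tz":0.5,"rx":0,"ry":0,"rz":0,"hand":42},
    {"tx":-0.2,"ty":0,"tz":0.5,"rx":0,"ry":0,"rz":0,"hand":42},
    {"tx":-0.3,"ty":0,"tz":0.4,"rx":0,"ry":0,"rz":0,"hand":42}
  ]
}}

```text
time_s: 13.75
tool_pos: [0.4985, 0.0818, 0.1736]
tcp_rot: [179.9, 0.0, 94.6]
contact_force: [-0.2, -0.2, -4.7]
width: 0.0492
gripper_force: 30.0
```

Request:
{"method": "apply_moves", "body": {
  "targets": [
    {"tx":-0.4,"ty":0,"tz":0,"rx":0,"ry":0,"rz":0,"hand":42},
    {"tx":-0.4,"ty":0.1,"tz":0,"rx":0,"ry":0,"rz":-0.5,"hand":42},
    {"tx":-0.2,"ty":0.3,"tz":0,"rx":0,"ry":0,"rz":-1,"hand":42},
    {"tx":0,"ty":0.5,"tz":0,"rx":0,"ry":0,"rz":-1,"hand":42},
    {"tx":0,"ty":0.5,"tz":0,"rx":0,"ry":0,"rz":-1,"hand":42},
    {"tx":0,"ty":0.5,"tz":0,"rx":0,"ry":0,"rz":-1,"hand":42},
    {"tx":0,"ty":0.5,"tz":0,"rx":0,"ry":0,"rz":-1,"hand":42},
    {"tx":0,"ty":0.5,"tz":0,"rx":0,"ry":0,"rz":-1,"hand":42}
  ]
}}

```text
time_s: 14.55
tool_pos: [0.458, 0.1985, 0.1722]
tcp_rot: [180.0, 0.0, 55.3]
contact_force: [0.3, -0.5, -3.4]
width: 0.0495
gripper_force: 30.0
```

Request:
{"method": "apply_moves", "body": {
  "targets": [
    {"tx":0,"ty":0.5,"tz":0,"rx":0,"ry":0,"rz":-1,"hand":42},
    {"tx":0,"ty":0.5,"tz":0,"rx":0,"ry":0,"rz":-1,"hand":42},
    {"tx":0,"ty":0.5,"tz":0,"rx":0,"ry":0,"rz":-1,"hand":42},
    {"tx":0,"ty":0.5,"tz":0,"rx":0,"ry":0,"rz":-1,"hand":42},
    {"tx":0.1,"ty":0.5,"tz":0,"rx":0,"ry":0,"rz":-1,"hand":42},
    {"tx":0.1,"ty":0.5,"tz":0,"rx":0,"ry":0,"rz":-1,"hand":42},
    {"tx":0.1,"ty":0.3,"tz":0,"rx":0,"ry":0,"rz":-1,"hand":42},
    {"tx":0,"ty":0,"tz":0,"rx":0,"ry":0,"rz":0,"hand":42}
  ]
}}

```text
time_s: 15.35
tool_pos: [0.4702, 0.331, 0.1717]
tcp_rot: [180.0, 0.0, 13.7]
contact_force: [-0.7, -0.0, -3.8]
width: 0.0496
gripper_force: 30.0
```

Request:
{"method": "apply_moves", "body": {
  "targets": [
    {"tx":0.06,"ty":0.2,"tz":-0.2,"rx":0,"ry":0,"rz":-0.3,"hand":42},
    {"tx":0.05,"ty":0.2,"tz":-0.4,"rx":0,"ry":0,"rz":-0.26,"hand":42},
    {"tx":0,"ty":0,"tz":-0.5,"rx":0,"ry":0,"rz":0,"hand":42},
    {"tx":0,"ty":0,"tz":-0.5,"rx":0,"ry":0,"rz":0,"hand":42},
    {"tx":0,"ty":0,"tz":-0.5,"rx":0,"ry":0,"rz":0,"hand":42},
    {"tx":0,"ty":0,"tz":-0.3,"rx":0,"ry":0,"rz":0,"hand":42},
    {"tx":0,"ty":0,"tz":-0.1,"rx":0,"ry":0,"rz":0,"hand":42},
    {"tx":0,"ty":0,"tz":0,"rx":0,"ry":0,"rz":0,"hand":42}
  ]
}}

```text
time_s: 16.15
tool_pos: [0.4746, 0.3455, 0.0718]
tcp_rot: [180.0, 0.0, 10.3]
contact_force: [-0.4, -0.7, -3.6]
width: 0.0494
gripper_force: 30.0
```

Run:
```python
from h import *
im=snap('side','pics/s2.png')[:,:,::-1]
cv2.imwrite('pics/s2c.png',cv2.resize(im[180:300,140:300],None,fx=5,fy=5,interpolation=cv2.INTER_CUBIC))
s=r.sense();print(s['tool_pos'],s['tcp_rot'])
```

```text
[0.47512489 0.34592067 0.07267997] [-1.79993588e+02 -5.46413592e-02  1.02648365e+01]
```

View pics/s2c.png

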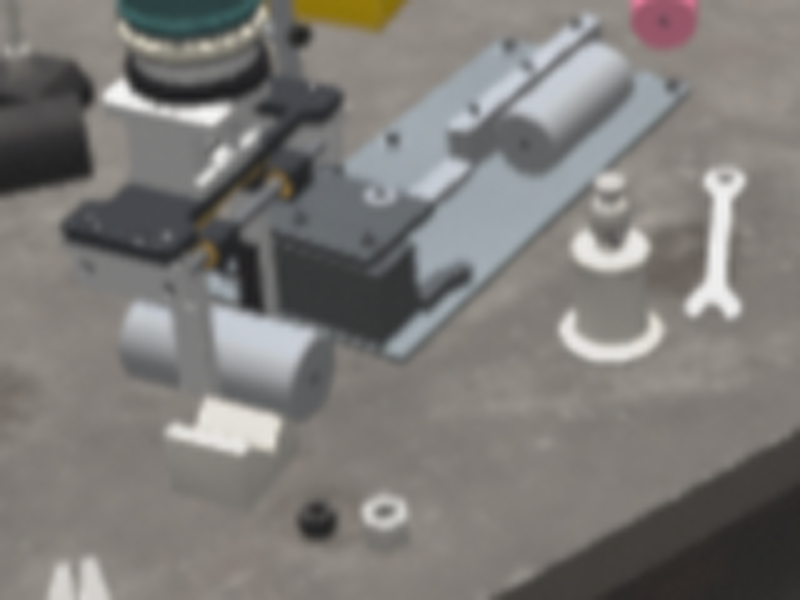

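The bar hangs squarely over the vee block, with the bar at (228,360) and the block at (225,440). I'll lower it slowly.

Request:
{"method": "apply_moves", "body": {
  "targets": [
    {"tx":0,"ty":0.03,"tz":-0.15,"rx":0,"ry":0,"rz":0,"hand":42},
    {"tx":0,"ty":0,"tz":-0.15,"rx":0,"ry":0,"rz":0,"hand":42},
    {"tx":0,"ty":0,"tz":-0.08,"rx":0,"ry":0,"rz":0,"hand":42},
    {"tx":0,"ty":0,"tz":-0.05,"rx":0,"ry":0,"rz":0,"hand":42},
    {"tx":0,"ty":0,"tz":-0.05,"rx":0,"ry":0,"rz":0,"hand":42},
    {"tx":0,"ty":0,"tz":-0.04,"rx":0,"ry":0,"rz":0,"hand":42},
    {"tx":0,"ty":0,"tz":-0.03,"rx":0,"ry":0,"rz":0,"hand":42},
    {"tx":0,"ty":0,"tz":0,"rx":0,"ry":0,"rz":0,"hand":42}
  ]
}}

```text
time_s: 17.0
tool_pos: [0.4747, 0.3471, 0.0498]
tcp_rot: [180.0, 0.0, 10.2]
contact_force: [0.1, -0.5, -4.1]
width: 0.0494
gripper_force: 30.0
```

Request:
{"method": "apply_moves", "body": {
  "targets": [
    {"tx":0,"ty":0,"tz":-0.03,"rx":0,"ry":0,"rz":0,"hand":42},
    {"tx":0,"ty":0,"tz":-0.02,"rx":0,"ry":0,"rz":0,"hand":42},
    {"tx":0,"ty":0,"tz":-0.02,"rx":0,"ry":0,"rz":0,"hand":42},
    {"tx":0,"ty":0,"tz":0,"rx":0,"ry":0,"rz":0,"hand":42},
    {"tx":0,"ty":0,"tz":0,"rx":0,"ry":0,"rz":0,"hand":42},
    {"tx":0,"ty":0,"tz":0,"rx":0,"ry":0,"rz":0,"hand":42},
    {"tx":0,"ty":0,"tz":0,"rx":0,"ry":0,"rz":0,"hand":42},
    {"tx":0,"ty":0,"tz":0,"rx":0,"ry":0,"rz":0,"hand":42}
  ]
}}

```text
time_s: 17.8
tool_pos: [0.475, 0.3472, 0.0478]
tcp_rot: [180.0, -0.0, 10.2]
contact_force: [-1.7, -3.0, 3.2]
width: 0.0494
gripper_force: 30.0
```

Request:
{"method": "apply_moves", "body": {
  "targets": [
    {"tx":0,"ty":0,"tz":0,"rx":0,"ry":0,"rz":0,"hand":51},
    {"tx":0,"ty":0,"tz":0,"rx":0,"ry":0,"rz":0,"hand":54},
    {"tx":0,"ty":0,"tz":0,"rx":0,"ry":0,"rz":0,"hand":60},
    {"tx":0,"ty":0,"tz":0,"rx":0,"ry":0,"rz":0,"hand":70},
    {"tx":0,"ty":0,"tz":0,"rx":0,"ry":0,"rz":0,"hand":74},
    {"tx":0,"ty":0,"tz":0.2,"rx":0,"ry":0,"rz":0,"hand":74},
    {"tx":0,"ty":0,"tz":0.5,"rx":0,"ry":0,"rz":0,"hand":74},
    {"tx":0,"ty":0,"tz":0.7,"rx":0,"ry":0,"rz":0,"hand":74}
  ]
}}

```text
time_s: 18.6
tool_pos: [0.4737, 0.3466, 0.1024]
tcp_rot: [179.9, 0.2, 10.2]
contact_force: [0.1, -0.3, 0.7]
width: 0.0743
gripper_force: 0.0
```

Request:
{"method": "apply_moves", "body": {
  "targets": [
    {"tx":0,"ty":0,"tz":0.8,"rx":0,"ry":0,"rz":0,"hand":74},
    {"tx":0,"ty":0,"tz":0.8,"rx":0,"ry":0,"rz":0,"hand":50},
    {"tx":-0.1,"ty":-0.8,"tz":0.4,"rx":0,"ry":0,"rz":0,"hand":30},
    {"tx":-0.2,"ty":-1,"tz":0.2,"rx":0,"ry":0,"rz":0,"hand":10},
    {"tx":-0.2,"ty":-1,"tz":0,"rx":0,"ry":0,"rz":0,"hand":0},
    {"tx":-0.2,"ty":-1,"tz":0,"rx":0,"ry":0,"rz":0,"hand":0},
    {"tx":-0.2,"ty":-1,"tz":0,"rx":0,"ry":0,"rz":0,"hand":0},
    {"tx":-0.2,"ty":-1,"tz":0,"rx":0,"ry":0,"rz":0,"hand":0}
  ]
}}

```text
time_s: 19.4
tool_pos: [0.4303, 0.1138, 0.192]
tcp_rot: [180.0, -0.1, 10.3]
contact_force: [0.5, -0.5, 0.5]
width: 0.0214
gripper_force: 0.0
```

Request:
{"method": "apply_moves", "body": {
  "targets": [
    {"tx":-0.1,"ty":-1,"tz":0,"rx":0,"ry":0,"rz":0,"hand":0},
    {"tx":0,"ty":-1,"tz":0,"rx":0,"ry":0,"rz":0,"hand":0},
    {"tx":0,"ty":-1,"tz":0,"rx":0,"ry":0,"rz":0,"hand":0},
    {"tx":0,"ty":-1,"tz":0,"rx":0,"ry":0,"rz":0,"hand":0},
    {"tx":0.2,"ty":-1,"tz":0,"rx":0,"ry":0,"rz":0,"hand":0},
    {"tx":0.3,"ty":-1,"tz":0,"rx":0,"ry":0,"rz":0,"hand":0},
    {"tx":0.5,"ty":-0.8,"tz":0,"rx":0,"ry":0,"rz":0,"hand":0},
    {"tx":0.5,"ty":-0.5,"tz":0,"rx":0,"ry":0,"rz":0,"hand":0}
  ]
}}

```text
time_s: 20.2
tool_pos: [0.4871, -0.1795, 0.192]
tcp_rot: [179.9, -0.1, 10.1]
contact_force: [0.5, -0.2, 0.9]
width: 0.0002
gripper_force: 0.0
```

Run:
```python
from h import *
im=snap('top','pics/t3.png')[:,:,::-1]
cv2.imwrite('pics/t3c.png',cv2.resize(im[120:240,110:310],None,fx=4,fy=4,interpolation=cv2.INTER_CUBIC))
```

```text
(no output)
```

View pics/t3c.png

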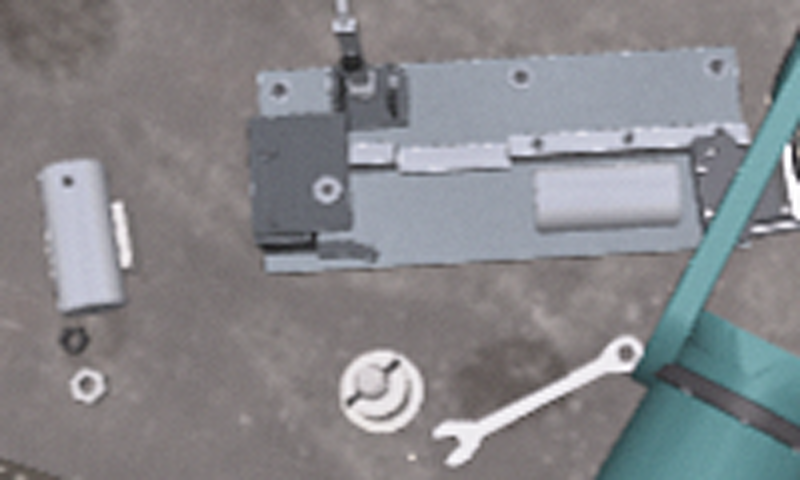

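The drilled bar sits in the vee, with its centre at (85,236) in line with it. The arm is open and the new bar is unmoved at (608,197). Next I rotate the tool and move to the near side of the new bar.

Request:
{"method": "apply_moves", "body": {
  "targets": [
    {"tx":-0.1,"ty":0.4,"tz":0,"rx":0,"ry":0,"rz":1,"hand":0},
    {"tx":-0.1,"ty":0.4,"tz":0,"rx":0,"ry":0,"rz":1,"hand":0},
    {"tx":-0.1,"ty":0.4,"tz":0,"rx":0,"ry":0,"rz":1,"hand":0},
    {"tx":-0.1,"ty":0.4,"tz":0,"rx":0,"ry":0,"rz":1,"hand":0},
    {"tx":-0.1,"ty":0.4,"tz":0,"rx":0,"ry":0,"rz":1,"hand":0},
    {"tx":-0.1,"ty":0.4,"tz":0,"rx":0,"ry":0,"rz":1,"hand":0},
    {"tx":0,"ty":0.4,"tz":0,"rx":0,"ry":0,"rz":1,"hand":0},
    {"tx":0,"ty":0.4,"tz":0,"rx":0,"ry":0,"rz":1,"hand":0}
  ]
}}

```text
time_s: 21.05
tool_pos: [0.4626, -0.048, 0.1919]
tcp_rot: [179.9, -0.0, 58.5]
contact_force: [0.1, -0.5, 0.3]
width: 0.0005
gripper_force: 0.0
```

Request:
{"method": "apply_moves", "body": {
  "targets": [
    {"tx":0,"ty":0,"tz":-0.2,"rx":0,"ry":0,"rz":1,"hand":0},
    {"tx":0,"ty":0,"tz":-0.2,"rx":0,"ry":0,"rz":1,"hand":0},
    {"tx":0,"ty":0,"tz":-0.2,"rx":0,"ry":0,"rz":1,"hand":0},
    {"tx":0,"ty":0,"tz":-0.2,"rx":0,"ry":0,"rz":1,"hand":0},
    {"tx":0,"ty":0,"tz":-0.3,"rx":0,"ry":0,"rz":1,"hand":0},
    {"tx":0,"ty":0,"tz":-0.3,"rx":0,"ry":0,"rz":1,"hand":0},
    {"tx":0,"ty":0,"tz":-0.3,"rx":0,"ry":0,"rz":0,"hand":0},
    {"tx":0,"ty":0,"tz":0,"rx":0,"ry":0,"rz":0,"hand":0}
  ]
}}

```text
time_s: 21.85
tool_pos: [0.4615, -0.0484, 0.1215]
tcp_rot: [-179.8, -0.1, 94.1]
contact_force: [0.1, 0.1, 0.3]
width: 0.0003
gripper_force: 0.0
```

```bash
cat >> h.py <<'E'
PJ=np.array([.5283,.0147,.0794])
def jig():
    s=r.sense(); p=s['tool_pos']; q=R2(-PJ[2])@(p[:2]-PJ[:2])*1000
    print('jig',q.round(1),'z',round(p[2]*1000,1),'rot',s['tcp_rot'].round(2),'F',s['contact_force'].round(1))
E
python3 - <<'E'
from h import *
jig()
# drilled bar check: predicted ends in crop pixels (top of bar z)
V=[.4782,.3476,.1806]
for x in(-55,0,55):
    w=np.r_[R2(V[2])@np.array([x,0])/1000+V[:2],.0565]; print((proj('top',w)-[110,120]+.5)*4-.5)
E
```

```text
jig [-71.6 -57.6] z 121.5 rot [-1.7983e+02 -6.0000e-02  9.4130e+01] F [0.1 0.1 0.3]
[[ 92.26573969 309.78119869]]
[[ 83.39507373 238.04791161]]
[[ 74.62236811 167.10678805]]
```

Request:
{"method": "apply_moves", "body": {
  "targets": [
    {"tx":0,"ty":-0.08,"tz":-0.4,"rx":0,"ry":0,"rz":0.07,"hand":0},
    {"tx":0,"ty":0,"tz":-0.5,"rx":0,"ry":0,"rz":0,"hand":0},
    {"tx":0,"ty":0,"tz":-0.5,"rx":0,"ry":0,"rz":0,"hand":0},
    {"tx":0,"ty":0,"tz":-0.5,"rx":0,"ry":0,"rz":0,"hand":0},
    {"tx":0,"ty":0,"tz":-0.34,"rx":0,"ry":0,"rz":0,"hand":0},
    {"tx":0,"ty":0,"tz":-0.2,"rx":0,"ry":0,"rz":0,"hand":0},
    {"tx":0.15,"ty":0.01,"tz":0,"rx":0,"ry":0,"rz":0,"hand":0},
    {"tx":0.15,"ty":0.01,"tz":0,"rx":0,"ry":0,"rz":0,"hand":0}
  ]
}}

```text
time_s: 22.65
tool_pos: [0.4759, -0.0514, 0.0264]
tcp_rot: [179.9, 0.0, 94.6]
contact_force: [0.7, -0.4, 0.3]
width: 0.0002
gripper_force: 0.0
```

Request:
{"method": "apply_moves", "body": {
  "targets": [
    {"tx":0.1,"ty":0.01,"tz":0,"rx":0,"ry":0,"rz":0,"hand":0},
    {"tx":0.05,"ty":0.01,"tz":0,"rx":0,"ry":0,"rz":0,"hand":0},
    {"tx":0.05,"ty":0,"tz":0,"rx":0,"ry":0,"rz":0,"hand":0},
    {"tx":0.05,"ty":0,"tz":0,"rx":0,"ry":0,"rz":0,"hand":0},
    {"tx":0.05,"ty":0,"tz":0,"rx":0,"ry":0,"rz":0,"hand":0},
    {"tx":0.05,"ty":0,"tz":0,"rx":0,"ry":0,"rz":0,"hand":0},
    {"tx":0.05,"ty":0,"tz":0,"rx":0,"ry":0,"rz":0,"hand":0},
    {"tx":0,"ty":0,"tz":0,"rx":0,"ry":0,"rz":0,"hand":0}
  ]
}}

```text
time_s: 23.45
tool_pos: [0.4911, -0.0505, 0.0255]
tcp_rot: [180.0, 0.0, 94.7]
contact_force: [-0.6, 1.0, -0.6]
width: 0.0001
gripper_force: 0.0
```

```bash
python3 -c "
from h import *
jig()"
```

```text
jig [-42.3 -62. ] z 25.5 rot [179.97   0.    94.66] F [-0.6  1.  -0.6]
```

Request:
{"method": "apply_moves", "body": {
  "targets": [
    {"tx":0.03,"ty":0,"tz":0,"rx":0,"ry":0,"rz":0,"hand":0},
    {"tx":0.03,"ty":0,"tz":0,"rx":0,"ry":0,"rz":0,"hand":0},
    {"tx":0.03,"ty":0,"tz":0,"rx":0,"ry":0,"rz":0,"hand":0},
    {"tx":0.02,"ty":0,"tz":0,"rx":0,"ry":0,"rz":0,"hand":0},
    {"tx":0.02,"ty":0,"tz":0,"rx":0,"ry":0,"rz":0,"hand":0},
    {"tx":0.02,"ty":0,"tz":0,"rx":0,"ry":0,"rz":0,"hand":0},
    {"tx":0,"ty":0,"tz":0,"rx":0,"ry":0,"rz":0,"hand":0},
    {"tx":0,"ty":0,"tz":0,"rx":0,"ry":0,"rz":0,"hand":0}
  ]
}}

```text
time_s: 24.25
tool_pos: [0.4959, -0.0504, 0.0255]
tcp_rot: [-179.9, -0.0, 94.7]
contact_force: [-5.2, 0.1, 3.2]
width: 0.0005
gripper_force: 2.3
```

Request:
{"method": "apply_moves", "body": {
  "targets": [
    {"tx":-0.03,"ty":0,"tz":0,"rx":0,"ry":0,"rz":0,"hand":0},
    {"tx":-0.04,"ty":0,"tz":0,"rx":0,"ry":0,"rz":0,"hand":0},
    {"tx":-0.1,"ty":-0.01,"tz":0,"rx":0,"ry":0,"rz":0,"hand":0},
    {"tx":-0.2,"ty":-0.02,"tz":0,"rx":0,"ry":0,"rz":0,"hand":0},
    {"tx":0.04,"ty":-0.5,"tz":0,"rx":0,"ry":0,"rz":0,"hand":0},
    {"tx":0.04,"ty":-0.5,"tz":0,"rx":0,"ry":0,"rz":0,"hand":0},
    {"tx":0.04,"ty":-0.5,"tz":0,"rx":0,"ry":0,"rz":0,"hand":0},
    {"tx":0.04,"ty":-0.44,"tz":0,"rx":0,"ry":0,"rz":0,"hand":12}
  ]
}}

```text
time_s: 25.05
tool_pos: [0.488, -0.1301, 0.0256]
tcp_rot: [180.0, 0.0, 94.7]
contact_force: [0.7, 0.1, -0.5]
width: 0.0061
gripper_force: 0.0
```

Request:
{"method": "apply_moves", "body": {
  "targets": [
    {"tx":0.3,"ty":0.02,"tz":0,"rx":0,"ry":0,"rz":0,"hand":12},
    {"tx":0.3,"ty":0.02,"tz":0,"rx":0,"ry":0,"rz":0,"hand":12},
    {"tx":0.3,"ty":0.02,"tz":0,"rx":0,"ry":0,"rz":0,"hand":12},
    {"tx":0.2,"ty":0.02,"tz":0,"rx":0,"ry":0,"rz":0,"hand":12},
    {"tx":0.1,"ty":0.01,"tz":0,"rx":0,"ry":0,"rz":0,"hand":12},
    {"tx":0.04,"ty":0,"tz":0,"rx":0,"ry":0,"rz":0,"hand":12},
    {"tx":0,"ty":0,"tz":0,"rx":0,"ry":0,"rz":0,"hand":12},
    {"tx":0,"ty":0,"tz":0,"rx":0,"ry":0,"rz":0,"hand":12}
  ]
}}

```text
time_s: 25.85
tool_pos: [0.5376, -0.1255, 0.0254]
tcp_rot: [-180.0, -0.0, 94.7]
contact_force: [-0.1, 0.1, 0.1]
width: 0.0122
gripper_force: 0.0
```

Run:
```python
from h import *
jig(); im=snap('top','pics/t4.png')[:,:,::-1]
s=snap('side','pics/s4.png')[:,:,::-1]
a=cv2.resize(im[145:195,200:330],None,fx=5,fy=5,interpolation=cv2.INTER_CUBIC)
b=cv2.resize(s[160:225,180:310],None,fx=5,fy=5,interpolation=cv2.INTER_CUBIC)
cv2.imwrite('pics/c4.png',np.vstack([a,b]))
```

```text
jig [  -1.8 -140.5] z 25.4 rot [-1.7998e+02 -1.0000e-02  9.4670e+01] F [-0.1  0.1  0.1]
```

View pics/c4.png

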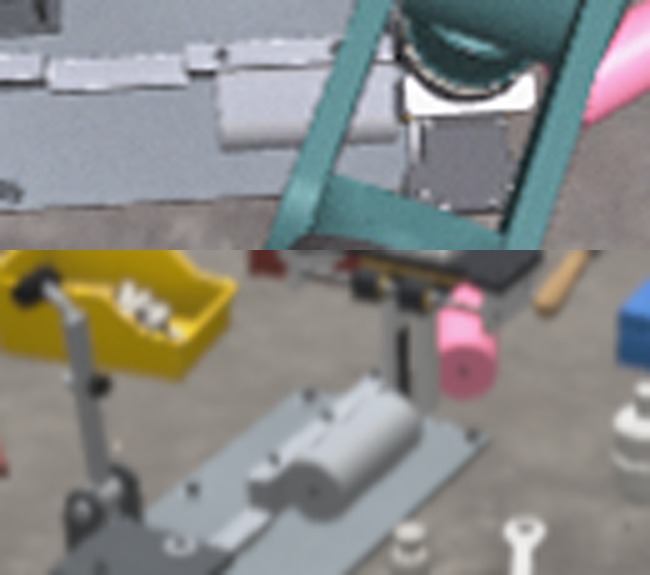

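The bar lies along the fence and both fingers stand behind its near end. Now I push.

Request:
{"method": "apply_moves", "body": {
  "targets": [
    {"tx":-0.01,"ty":0.15,"tz":0,"rx":0,"ry":0,"rz":0,"hand":12},
    {"tx":-0.01,"ty":0.15,"tz":0,"rx":0,"ry":0,"rz":0,"hand":12},
    {"tx":-0.01,"ty":0.05,"tz":0,"rx":0,"ry":0,"rz":0,"hand":12},
    {"tx":0,"ty":0.05,"tz":0,"rx":0,"ry":0,"rz":0,"hand":12},
    {"tx":-0.01,"ty":0.05,"tz":0,"rx":0,"ry":0,"rz":0,"hand":12},
    {"tx":0,"ty":0.05,"tz":0,"rx":0,"ry":0,"rz":0,"hand":12},
    {"tx":0,"ty":0.05,"tz":0,"rx":0,"ry":0,"rz":0,"hand":12},
    {"tx":-0.01,"ty":0.05,"tz":0,"rx":0,"ry":0,"rz":0,"hand":12}
  ]
}}

```text
time_s: 26.75
tool_pos: [0.5359, -0.1019, 0.0255]
tcp_rot: [180.0, 0.0, 94.6]
contact_force: [-0.8, -3.4, -0.4]
width: 0.0119
gripper_force: 1.6
```

Request:
{"method": "apply_moves", "body": {
  "targets": [
    {"tx":-0.01,"ty":0.1,"tz":0,"rx":0,"ry":0,"rz":0,"hand":12},
    {"tx":-0.01,"ty":0.12,"tz":0,"rx":0,"ry":0,"rz":0,"hand":12},
    {"tx":-0.01,"ty":0.15,"tz":0,"rx":0,"ry":0,"rz":0,"hand":12},
    {"tx":-0.01,"ty":0.15,"tz":0,"rx":0,"ry":0,"rz":0,"hand":12},
    {"tx":-0.01,"ty":0.15,"tz":0,"rx":0,"ry":0,"rz":0,"hand":12},
    {"tx":-0.01,"ty":0.15,"tz":0,"rx":0,"ry":0,"rz":0,"hand":12},
    {"tx":-0.01,"ty":0.15,"tz":0,"rx":0,"ry":0,"rz":0,"hand":12},
    {"tx":-0.01,"ty":0.1,"tz":0,"rx":0,"ry":0,"rz":0,"hand":12}
  ]
}}

```text
time_s: 27.55
tool_pos: [0.5324, -0.0584, 0.0255]
tcp_rot: [-180.0, 0.0, 94.7]
contact_force: [-1.5, -4.6, 1.0]
width: 0.0123
gripper_force: 2.3
```

Run:
```python
from h import *
jig()
s=snap('side','pics/s5.png')[:,:,::-1]; im=snap('top','pics/t5.png')[:,:,::-1]
a=cv2.resize(im[145:195,170:300],None,fx=5,fy=5,interpolation=cv2.INTER_CUBIC)
b=cv2.resize(s[160:225,170:300],None,fx=5,fy=5,interpolation=cv2.INTER_CUBIC)
cv2.imwrite('pics/c5.png',np.vstack([a,b]))
```

```text
jig [ -1.7 -73.2] z 25.5 rot [-1.7997e+02  2.0000e-02  9.4690e+01] F [-1.5 -4.6  1. ]
```

View pics/c5.png

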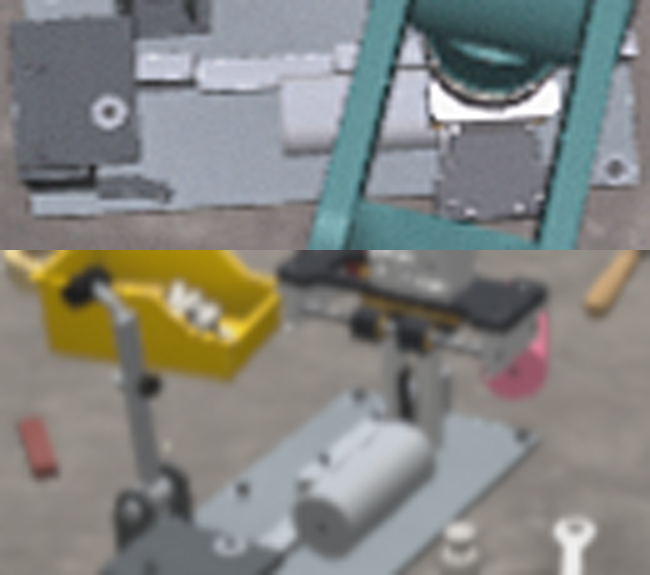

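The bar is moving along the fence without rolling off, with its leading end at (282,110) in the top view. I'll keep pushing.

Request:
{"method": "apply_moves", "body": {
  "targets": [
    {"tx":-0.01,"ty":0.1,"tz":0,"rx":0,"ry":0,"rz":0,"hand":12},
    {"tx":-0.01,"ty":0.15,"tz":0,"rx":0,"ry":0,"rz":0,"hand":12},
    {"tx":-0.01,"ty":0.15,"tz":0,"rx":0,"ry":0,"rz":0,"hand":12},
    {"tx":-0.01,"ty":0.15,"tz":0,"rx":0,"ry":0,"rz":0,"hand":12},
    {"tx":-0.01,"ty":0.15,"tz":0,"rx":0,"ry":0,"rz":0,"hand":12},
    {"tx":-0.01,"ty":0.15,"tz":0,"rx":0,"ry":0,"rz":0,"hand":12},
    {"tx":-0.01,"ty":0.15,"tz":0,"rx":0,"ry":0,"rz":0,"hand":12},
    {"tx":-0.01,"ty":0.15,"tz":0,"rx":0,"ry":0,"rz":0,"hand":12}
  ]
}}

```text
time_s: 28.45
tool_pos: [0.5291, -0.0126, 0.0255]
tcp_rot: [-180.0, 0.0, 94.7]
contact_force: [-3.0, -4.9, 2.1]
width: 0.012
gripper_force: 2.5
```

Request:
{"method": "apply_moves", "body": {
  "targets": [
    {"tx":-0.01,"ty":0.15,"tz":0,"rx":0,"ry":0,"rz":0,"hand":12},
    {"tx":-0.01,"ty":0.15,"tz":0,"rx":0,"ry":0,"rz":0,"hand":12},
    {"tx":-0.01,"ty":0.15,"tz":0,"rx":0,"ry":0,"rz":0,"hand":12},
    {"tx":-0.01,"ty":0.15,"tz":0,"rx":0,"ry":0,"rz":0,"hand":12},
    {"tx":-0.01,"ty":0.15,"tz":0,"rx":0,"ry":0,"rz":0,"hand":12},
    {"tx":-0.01,"ty":0.15,"tz":0,"rx":0,"ry":0,"rz":0,"hand":12},
    {"tx":-0.01,"ty":0.15,"tz":0,"rx":0,"ry":0,"rz":0,"hand":12},
    {"tx":-0.01,"ty":0.1,"tz":0,"rx":0,"ry":0,"rz":0,"hand":12}
  ]
}}

```text
time_s: 29.25
tool_pos: [0.5262, 0.0339, 0.0254]
tcp_rot: [-180.0, -0.0, 94.7]
contact_force: [-0.8, -5.2, -0.6]
width: 0.0117
gripper_force: 2.0
```

```bash
python3 -c "
from h import *
jig()"
```

```text
jig [-0.6 19.3] z 25.4 rot [-1.7999e+02 -1.0000e-02  9.4700e+01] F [-0.8 -5.2 -0.6]
```

Request:
{"method": "apply_moves", "body": {
  "targets": [
    {"tx":-0.01,"ty":0.1,"tz":0,"rx":0,"ry":0,"rz":0,"hand":12},
    {"tx":-0.01,"ty":0.1,"tz":0,"rx":0,"ry":0,"rz":0,"hand":12},
    {"tx":-0.01,"ty":0.1,"tz":0,"rx":0,"ry":0,"rz":0,"hand":12},
    {"tx":-0.01,"ty":0.1,"tz":0,"rx":0,"ry":0,"rz":0,"hand":12},
    {"tx":0,"ty":0.06,"tz":0,"rx":0,"ry":0,"rz":0,"hand":12},
    {"tx":-0.01,"ty":0.05,"tz":0,"rx":0,"ry":0,"rz":0,"hand":12},
    {"tx":0,"ty":0.05,"tz":0,"rx":0,"ry":0,"rz":0,"hand":12},
    {"tx":0,"ty":0.05,"tz":0,"rx":0,"ry":0,"rz":0,"hand":12}
  ]
}}

```text
time_s: 30.05
tool_pos: [0.524, 0.0574, 0.0254]
tcp_rot: [-180.0, 0.0, 94.7]
contact_force: [-1.8, -5.0, 1.7]
width: 0.0123
gripper_force: 2.4
```

Request:
{"method": "apply_moves", "body": {
  "targets": [
    {"tx":0,"ty":0.04,"tz":0,"rx":0,"ry":0,"rz":0,"hand":12},
    {"tx":0,"ty":0.02,"tz":0,"rx":0,"ry":0,"rz":0,"hand":12},
    {"tx":0,"ty":0.02,"tz":0,"rx":0,"ry":0,"rz":0,"hand":12},
    {"tx":0,"ty":0.02,"tz":0,"rx":0,"ry":0,"rz":0,"hand":12},
    {"tx":0,"ty":0,"tz":0,"rx":0,"ry":0,"rz":0,"hand":12},
    {"tx":0,"ty":0,"tz":0,"rx":0,"ry":0,"rz":0,"hand":12},
    {"tx":0,"ty":0,"tz":0,"rx":0,"ry":0,"rz":0,"hand":12},
    {"tx":0,"ty":0,"tz":0,"rx":0,"ry":0,"rz":0,"hand":12}
  ]
}}

```text
time_s: 30.85
tool_pos: [0.5239, 0.0593, 0.0255]
tcp_rot: [-179.9, 0.2, 94.7]
contact_force: [-2.6, -10.4, 2.0]
width: 0.0124
gripper_force: 4.7
```

```bash
python3 -c "
from h import *
jig()"
```

```text
jig [-0.9 44.8] z 25.5 rot [-179.91    0.24   94.66] F [ -2.6 -10.4   2. ]
```

Request:
{"method": "apply_moves", "body": {
  "targets": [
    {"tx":0,"ty":0.03,"tz":0,"rx":0,"ry":0,"rz":0,"hand":12},
    {"tx":0,"ty":0.03,"tz":0,"rx":0,"ry":0,"rz":0,"hand":12},
    {"tx":0,"ty":0.03,"tz":0,"rx":0,"ry":0,"rz":0,"hand":12},
    {"tx":0,"ty":0,"tz":0,"rx":0,"ry":0,"rz":0,"hand":12},
    {"tx":0,"ty":0,"tz":0,"rx":0,"ry":0,"rz":0,"hand":12},
    {"tx":0,"ty":0,"tz":0,"rx":0,"ry":0,"rz":0,"hand":12},
    {"tx":0,"ty":0,"tz":0,"rx":0,"ry":0,"rz":0,"hand":12},
    {"tx":0,"ty":0,"tz":0,"rx":0,"ry":0,"rz":0,"hand":12}
  ]
}}

```text
time_s: 31.65
tool_pos: [0.5238, 0.0593, 0.0255]
tcp_rot: [-179.9, 0.6, 94.6]
contact_force: [-3.1, -18.0, 2.6]
width: 0.0118
gripper_force: 8.9
```

Run:
```python
from h import *
jig()
s=snap('side','pics/s6.png')[:,:,::-1]; im=snap('top','pics/t6.png')[:,:,::-1]
a=cv2.resize(im[145:195,160:290],None,fx=5,fy=5,interpolation=cv2.INTER_CUBIC)
b=cv2.resize(s[160:225,170:300],None,fx=5,fy=5,interpolation=cv2.INTER_CUBIC)
cv2.imwrite('pics/c6.png',np.vstack([a,b]))
for y in(55,165): 
  for x in(-25,25):
    w=np.r_[R2(PJ[2])@np.array([x,y])/1000+PJ[:2],.033]; print(x,y,((proj('top',w)-[160,145]+.5)*5).round(1))
```

```text
jig [-1.  44.9] z 25.5 rot [-179.85    0.63   94.63] F [ -3.1 -18.    2.6]
-25 55 [[323.4 157.2]]
25 55 [[319.5  77.4]]
-25 165 [[144.  166.8]]
25 165 [[140.9  86.8]]
```

View pics/c6.png

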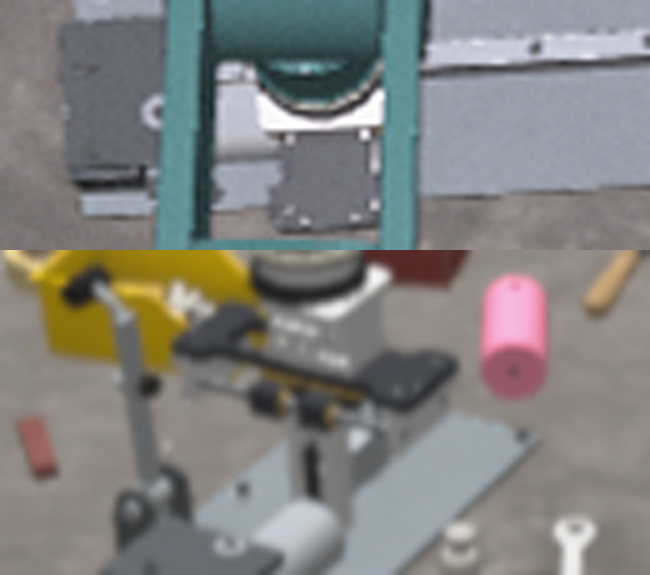

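The bar is home under the drill plate: the force rises with no further movement, at about (245,120). Now I back off and go to the open clamp grip.

Request:
{"method": "apply_moves", "body": {
  "targets": [
    {"tx":0,"ty":-0.06,"tz":0,"rx":0,"ry":0,"rz":0,"hand":12},
    {"tx":0,"ty":-0.06,"tz":0,"rx":0,"ry":0,"rz":0,"hand":12},
    {"tx":0,"ty":-0.1,"tz":0,"rx":0,"ry":0,"rz":0,"hand":12},
    {"tx":0.02,"ty":-0.3,"tz":0,"rx":0,"ry":0,"rz":0,"hand":12},
    {"tx":0.02,"ty":-0.3,"tz":0,"rx":0,"ry":0,"rz":0,"hand":12},
    {"tx":0,"ty":0,"tz":0.4,"rx":0,"ry":0,"rz":0,"hand":12},
    {"tx":0,"ty":0,"tz":0.8,"rx":0,"ry":0,"rz":0,"hand":12},
    {"tx":0,"ty":0,"tz":0.9,"rx":0,"ry":0,"rz":0,"hand":12}
  ]
}}

```text
time_s: 32.55
tool_pos: [0.5251, 0.032, 0.1091]
tcp_rot: [-179.8, -0.1, 94.6]
contact_force: [-0.2, -0.0, 0.8]
width: 0.0118
gripper_force: 0.0
```

Request:
{"method": "apply_moves", "body": {
  "targets": [
    {"tx":0,"ty":0,"tz":0.9,"rx":0,"ry":0,"rz":0,"hand":12},
    {"tx":0,"ty":0,"tz":0.9,"rx":0,"ry":0,"rz":-1,"hand":12},
    {"tx":0,"ty":0,"tz":0.9,"rx":0,"ry":0,"rz":-1,"hand":12},
    {"tx":0,"ty":0,"tz":0.9,"rx":0,"ry":0,"rz":-1,"hand":60},
    {"tx":0,"ty":0,"tz":0.6,"rx":0,"ry":0,"rz":-1,"hand":60},
    {"tx":0.2,"ty":0.2,"tz":0.2,"rx":0,"ry":0,"rz":-1,"hand":60},
    {"tx":0.2,"ty":0.2,"tz":0,"rx":0,"ry":0,"rz":-1,"hand":60},
    {"tx":0.3,"ty":0.3,"tz":0,"rx":0,"ry":0,"rz":-1,"hand":60}
  ]
}}

```text
time_s: 33.35
tool_pos: [0.5546, 0.06, 0.2867]
tcp_rot: [179.9, -0.1, 52.4]
contact_force: [-1.1, -0.2, 1.1]
width: 0.0483
gripper_force: 0.0
```

Request:
{"method": "apply_moves", "body": {
  "targets": [
    {"tx":0.3,"ty":0.3,"tz":0,"rx":0,"ry":0,"rz":-1,"hand":60},
    {"tx":0.3,"ty":0.3,"tz":0,"rx":0,"ry":0,"rz":-1,"hand":60},
    {"tx":0.3,"ty":0.3,"tz":0,"rx":0,"ry":0,"rz":-1,"hand":60},
    {"tx":0.3,"ty":0.3,"tz":0,"rx":0,"ry":0,"rz":-1,"hand":60},
    {"tx":0.3,"ty":0.3,"tz":0,"rx":0,"ry":0,"rz":-1,"hand":60},
    {"tx":0.3,"ty":0.3,"tz":0,"rx":0,"ry":0,"rz":-1,"hand":60},
    {"tx":0.2,"ty":0.2,"tz":0,"rx":0,"ry":0,"rz":-1,"hand":60},
    {"tx":0,"ty":0,"tz":0,"rx":0,"ry":0,"rz":-1,"hand":60}
  ]
}}

```text
time_s: 34.15
tool_pos: [0.6349, 0.1411, 0.2844]
tcp_rot: [-179.9, 0.0, 4.5]
contact_force: [0.5, 0.4, 0.1]
width: 0.0601
gripper_force: 0.0
```

Run:
```python
from h import *
jig()
# knob check in side view: dark blob centroid near the prediction
w=lambda a:np.r_[R2(PJ[2])@np.array([80+144*np.cos(a),120])/1000+PJ[:2],(74+144*np.sin(a))/1000]
print('pred side',[proj('side',w(np.radians(169.6)-t)).round(1).tolist() for t in(1.55,1.65)])
im=cv2.imread('pics/s6.png',0); c=im[195:230,165:205] if 0 else im[205:226,175:200]
ys,xs=np.where(im[205:226,175:200]<60); print('seen',xs.mean()+175 if len(xs) else 0,ys.mean()+205 if len(xs) else 0,len(xs))
```

```text
jig [116.3 117.5] z 284.4 rot [-1.7994e+02  4.0000e-02  4.4900e+00] F [0.5 0.4 0.1]
pred side [[[191.3, 167.3]], [[187.7, 167.2]]]
seen 196.15384615384616 215.07692307692307 13
```

The grip is seen at about (187,167) in the side picture, which matches 1.65 rad. I go down and grip it.

Request:
{"method": "apply_moves", "body": {
  "targets": [
    {"tx":0.01,"ty":0.06,"tz":-0.4,"rx":0,"ry":0,"rz":0,"hand":60},
    {"tx":0,"ty":0,"tz":-0.5,"rx":0,"ry":0,"rz":0,"hand":60},
    {"tx":0,"ty":0,"tz":-0.5,"rx":0,"ry":0,"rz":0,"hand":60},
    {"tx":0,"ty":0,"tz":-0.5,"rx":0,"ry":0,"rz":0,"hand":60},
    {"tx":0,"ty":0,"tz":-0.3,"rx":0,"ry":0,"rz":0,"hand":60},
    {"tx":0,"ty":0,"tz":-0.06,"rx":0,"ry":0,"rz":0,"hand":44},
    {"tx":0,"ty":0,"tz":0,"rx":0,"ry":0,"rz":0,"hand":35},
    {"tx":0,"ty":0,"tz":0,"rx":0,"ry":0,"rz":0,"hand":32}
  ]
}}

```text
time_s: 34.95
tool_pos: [0.635, 0.1428, 0.1966]
tcp_rot: [-180.0, -0.1, 4.7]
contact_force: [-0.2, 0.5, -0.4]
width: 0.0395
gripper_force: 0.0
```

Request:
{"method": "apply_moves", "body": {
  "targets": [
    {"tx":0,"ty":0,"tz":0,"rx":0,"ry":0,"rz":0,"hand":22},
    {"tx":0,"ty":0,"tz":0,"rx":0,"ry":0,"rz":0,"hand":22},
    {"tx":0,"ty":0,"tz":0,"rx":0,"ry":0,"rz":0,"hand":22},
    {"tx":0,"ty":0,"tz":0,"rx":0,"ry":0,"rz":0,"hand":22},
    {"tx":0,"ty":0,"tz":0,"rx":0,"ry":0,"rz":0,"hand":22},
    {"tx":0,"ty":0,"tz":0,"rx":0,"ry":0,"rz":0,"hand":22},
    {"tx":0,"ty":0,"tz":0,"rx":0,"ry":0,"rz":0,"hand":22},
    {"tx":0,"ty":0,"tz":0,"rx":0,"ry":0,"rz":0,"hand":22}
  ]
}}

```text
time_s: 35.75
tool_pos: [0.635, 0.1433, 0.1966]
tcp_rot: [-180.0, -0.2, 4.7]
contact_force: [0.9, 1.8, 6.3]
width: 0.0302
gripper_force: 30.0
```

Run:
```python
from h import *
jig()
a=np.radians(np.linspace(75.1,169.6,25)); p=np.c_[80+144*np.cos(a),74+144*np.sin(a)]
for i,(dx,dz) in enumerate(np.diff(p,axis=0)/40): print(i,f'{dx*.9969:.2f} {dx*.0793:.3f} {dz:.2f}')
```

```text
jig [116.5 119.7] z 196.6 rot [-1.7996e+02 -1.7000e-01  4.6900e+00] F [0.9 1.8 6.3]
0 -0.24 -0.019 0.06
1 -0.24 -0.019 0.04
2 -0.25 -0.020 0.02
3 -0.25 -0.020 0.00
4 -0.25 -0.020 -0.01
5 -0.24 -0.019 -0.03
6 -0.24 -0.019 -0.05
7 -0.24 -0.019 -0.06
8 -0.23 -0.019 -0.08
9 -0.23 -0.018 -0.09
10 -0.22 -0.018 -0.11
11 -0.21 -0.017 -0.13
12 -0.20 -0.016 -0.14
13 -0.19 -0.015 -0.15
14 -0.18 -0.015 -0.17
15 -0.17 -0.014 -0.18
16 -0.16 -0.013 -0.19
17 -0.14 -0.012 -0.20
18 -0.13 -0.010 -0.21
19 -0.12 -0.009 -0.22
20 -0.10 -0.008 -0.23
21 -0.09 -0.007 -0.23
22 -0.07 -0.006 -0.24
23 -0.05 -0.004 -0.24
```

Request:
{"method": "apply_moves", "body": {
  "targets": [
    {"tx":-0.24,"ty":-0.02,"tz":0.06,"rx":0,"ry":0,"rz":0,"hand":22},
    {"tx":-0.24,"ty":-0.02,"tz":0.04,"rx":0,"ry":0,"rz":0,"hand":22},
    {"tx":-0.25,"ty":-0.02,"tz":0.02,"rx":0,"ry":0,"rz":0,"hand":22},
    {"tx":-0.25,"ty":-0.02,"tz":0,"rx":0,"ry":0,"rz":0,"hand":22},
    {"tx":-0.25,"ty":-0.02,"tz":-0.01,"rx":0,"ry":0,"rz":0,"hand":22},
    {"tx":-0.24,"ty":-0.02,"tz":-0.03,"rx":0,"ry":0,"rz":0,"hand":22},
    {"tx":-0.24,"ty":-0.02,"tz":-0.05,"rx":0,"ry":0,"rz":0,"hand":22},
    {"tx":-0.24,"ty":-0.02,"tz":-0.06,"rx":0,"ry":0,"rz":0,"hand":22}
  ]
}}

```text
time_s: 36.55
tool_pos: [0.5565, 0.1369, 0.1954]
tcp_rot: [-179.9, -0.2, 4.7]
contact_force: [0.9, 3.7, 5.7]
width: 0.0297
gripper_force: 30.0
```

Request:
{"method": "apply_moves", "body": {
  "targets": [
    {"tx":-0.23,"ty":-0.02,"tz":-0.08,"rx":0,"ry":0,"rz":0,"hand":22},
    {"tx":-0.23,"ty":-0.02,"tz":-0.09,"rx":0,"ry":0,"rz":0,"hand":22},
    {"tx":-0.22,"ty":-0.02,"tz":-0.11,"rx":0,"ry":0,"rz":0,"hand":22},
    {"tx":-0.21,"ty":-0.02,"tz":-0.13,"rx":0,"ry":0,"rz":0,"hand":22},
    {"tx":-0.2,"ty":-0.02,"tz":-0.14,"rx":0,"ry":0,"rz":0,"hand":22},
    {"tx":-0.19,"ty":-0.01,"tz":-0.15,"rx":0,"ry":0,"rz":0,"hand":22},
    {"tx":-0.18,"ty":-0.01,"tz":-0.17,"rx":0,"ry":0,"rz":0,"hand":22},
    {"tx":-0.17,"ty":-0.01,"tz":-0.18,"rx":0,"ry":0,"rz":0,"hand":22}
  ]
}}

```text
time_s: 37.35
tool_pos: [0.4872, 0.1313, 0.1502]
tcp_rot: [-180.0, 0.5, 4.7]
contact_force: [-4.1, 2.4, 0.6]
width: 0.0294
gripper_force: 30.0
```

```bash
python3 -c "
from h import *
jig(); a=np.radians(137.1-31.5+31.5); print('expect', 80+144*np.cos(np.radians(138.1)), 74+144*np.sin(np.radians(138.1))-18.8)"
```

```text
jig [-31.7 119.5] z 150.2 rot [-179.97    0.48    4.7 ] F [-4.1  2.4  0.6]
expect -27.180862657286156 151.36788798783073
```

Request:
{"method": "apply_moves", "body": {
  "targets": [
    {"tx":-0.14,"ty":-0.01,"tz":-0.2,"rx":0,"ry":0,"rz":0,"hand":22},
    {"tx":-0.13,"ty":-0.01,"tz":-0.21,"rx":0,"ry":0,"rz":0,"hand":22},
    {"tx":-0.12,"ty":-0.01,"tz":-0.22,"rx":0,"ry":0,"rz":0,"hand":22},
    {"tx":-0.1,"ty":-0.01,"tz":-0.23,"rx":0,"ry":0,"rz":0,"hand":22},
    {"tx":-0.09,"ty":-0.01,"tz":-0.23,"rx":0,"ry":0,"rz":0,"hand":22},
    {"tx":-0.08,"ty":-0.01,"tz":-0.24,"rx":0,"ry":0,"rz":0,"hand":22},
    {"tx":-0.06,"ty":0,"tz":-0.2,"rx":0,"ry":0,"rz":0,"hand":22},
    {"tx":-0.03,"ty":0,"tz":-0.1,"rx":0,"ry":0,"rz":0,"hand":22}
  ]
}}

```text
time_s: 38.15
tool_pos: [0.4568, 0.1288, 0.0835]
tcp_rot: [-180.0, 0.6, 4.7]
contact_force: [-5.0, 2.7, -1.4]
width: 0.0301
gripper_force: 30.0
```

```bash
python3 -c "
from h import *
jig()"
```

```text
jig [-62.2 119.4] z 83.5 rot [-179.97    0.57    4.69] F [-5.   2.7 -1.4]
```

Nearly down. I press lightly, release and rise clear.

Request:
{"method": "apply_moves", "body": {
  "targets": [
    {"tx":0,"ty":0,"tz":-0.03,"rx":0,"ry":0,"rz":0,"hand":22},
    {"tx":0,"ty":0,"tz":-0.03,"rx":0,"ry":0,"rz":0,"hand":22},
    {"tx":0,"ty":0,"tz":0,"rx":0,"ry":0,"rz":0,"hand":22},
    {"tx":0,"ty":0,"tz":0,"rx":0,"ry":0,"rz":0,"hand":36},
    {"tx":0,"ty":0,"tz":0,"rx":0,"ry":0,"rz":0,"hand":50},
    {"tx":0,"ty":0,"tz":0,"rx":0,"ry":0,"rz":0,"hand":60},
    {"tx":0,"ty":0,"tz":0.2,"rx":0,"ry":0,"rz":0,"hand":60},
    {"tx":0,"ty":0,"tz":0.5,"rx":0,"ry":0,"rz":0,"hand":60}
  ]
}}

```text
time_s: 38.95
tool_pos: [0.46, 0.1283, 0.1114]
tcp_rot: [180.0, 0.2, 4.6]
contact_force: [0.2, 0.2, 0.1]
width: 0.0598
gripper_force: 0.0
```

Request:
{"method": "apply_moves", "body": {
  "targets": [
    {"tx":0,"ty":0,"tz":0.8,"rx":0,"ry":0,"rz":0,"hand":60},
    {"tx":0,"ty":0,"tz":0.9,"rx":0,"ry":0,"rz":0,"hand":60},
    {"tx":-0.2,"ty":-0.6,"tz":0.9,"rx":0,"ry":0,"rz":0,"hand":60},
    {"tx":-0.4,"ty":-1,"tz":0.2,"rx":0,"ry":0,"rz":0,"hand":60},
    {"tx":-0.4,"ty":-1,"tz":0,"rx":0,"ry":0,"rz":0,"hand":60},
    {"tx":-0.4,"ty":-1,"tz":0,"rx":0,"ry":0,"rz":0,"hand":60},
    {"tx":-0.2,"ty":-1,"tz":0,"rx":0,"ry":0,"rz":0,"hand":60},
    {"tx":-0.2,"ty":-1,"tz":0,"rx":0,"ry":0,"rz":0,"hand":60}
  ]
}}

```text
time_s: 39.75
tool_pos: [0.3886, -0.0969, 0.2257]
tcp_rot: [179.9, -0.1, 4.7]
contact_force: [0.0, -1.5, -0.1]
width: 0.0599
gripper_force: 0.0
```

Request:
{"method": "apply_moves", "body": {
  "targets": [
    {"tx":0,"ty":-1,"tz":0,"rx":0,"ry":0,"rz":0,"hand":60},
    {"tx":0,"ty":-1,"tz":0,"rx":0,"ry":0,"rz":0,"hand":60},
    {"tx":0,"ty":-1,"tz":0,"rx":0,"ry":0,"rz":0,"hand":60},
    {"tx":0,"ty":-0.8,"tz":0,"rx":0,"ry":0,"rz":0,"hand":60},
    {"tx":0,"ty":-0.5,"tz":0,"rx":0,"ry":0,"rz":0,"hand":60},
    {"tx":0,"ty":0,"tz":0,"rx":0,"ry":0,"rz":0,"hand":60},
    {"tx":0,"ty":0,"tz":0,"rx":0,"ry":0,"rz":0,"hand":60},
    {"tx":0,"ty":0,"tz":0,"rx":0,"ry":0,"rz":0,"hand":60}
  ]
}}

```text
time_s: 40.55
tool_pos: [0.3893, -0.2665, 0.2248]
tcp_rot: [180.0, -0.0, 4.7]
contact_force: [0.3, 1.5, 0.9]
width: 0.0601
gripper_force: 0.0
```

Run:
```python
from h import *
jig()
a=cv2.imread('pics/top0.png').astype(int); s0=cv2.imread('pics/side0.png').astype(int)
b=snap('top','pics/t7.png')[:,:,::-1].astype(int); s=snap('side','pics/s7.png')[:,:,::-1].astype(int)
J=lambda x,y,z:np.r_[R2(PJ[2])@np.array([x,y])/1000+PJ[:2],z/1000]
def box(n,pts): q=proj(n,np.array([J(*p) for p in pts])); return q.min(0).astype(int),q.max(0).astype(int)+1
for name,pts in {'knob/arm':[(-75,104,90),(-75,136,110),(20,104,100),(20,136,110)],'bar visible':[(-25,57,33),(25,104,50)]}.items():
    for n,x,y in(('top',a,b),('side',s0,s)):
        lo,hi=box(n,pts); d=np.abs(x-y)[lo[1]:hi[1],lo[0]:hi[0]].max(2); print(name,n,lo,hi,'mean diff',d.mean().round(1),'frac>40',(d>40).mean().round(3))
```

```text
jig [-160.9 -269.2] z 224.8 rot [ 1.7998e+02 -3.0000e-02  4.7200e+00] F [0.3 1.5 0.9]
knob/arm top [194 157] [208 191] mean diff 7.0 frac>40 0.0
knob/arm side [212 203] [245 215] mean diff 5.5 frac>40 0.051
bar visible top [207 159] [224 176] mean diff 10.1 frac>40 0.0
bar visible side [218 216] [240 219] mean diff 1.3 frac>40 0.0
```

Run:
```python
from h import *
g=lambda f:cv2.imread(f,0).astype(np.float32)
def best(a,b,x0,y0,x1,y1):
    T=cv2.resize(a[y0:y1,x0:x1],None,fx=8,fy=8,interpolation=cv2.INTER_CUBIC); I=cv2.resize(b[y0-4:y1+4,x0-4:x1+4],None,fx=8,fy=8,interpolation=cv2.INTER_CUBIC)
    m=cv2.matchTemplate(I,T,cv2.TM_CCOEFF_NORMED); _,v,_,l=cv2.minMaxLoc(m); return (np.array(l)/8-4).tolist(),round(v,3)
a,b,s,t=g('pics/top0.png'),g('pics/t7.png'),g('pics/side0.png'),g('pics/s7.png')
print('bar end top',best(a,b,208,157,230,180)); print('knob top',best(a,b,192,180,212,192)); print('knob side',best(s,t,225,200,248,222))
print('jack top',best(a,b,192,202,220,232)); print('plate (ref)',best(a,b,172,150,198,185))
```

```text
bar end top ([0.0, -0.125], 0.984)
knob top ([0.0, 0.0], 0.998)
knob side ([-0.25, 0.0], 0.829)
jack top ([0.0, 0.0], 0.999)
plate (ref) ([0.0, 0.0], 0.992)
```

The new bar and clamp match the pictures from the start to a fraction of a pixel, so I'm handing in.

```bash
python3 -c "
from h import *
print(r.close_job())"
```

```text
the job is handed in; nothing more can be done
None
```

The job is handed in at about 41 s: the drilled bar lies in the vee block and the new bar is home against the end stop with the clamp down on it. The final camera check agreed, but no verdict came back.

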